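Charge the slug feeder and load the die plate

TASK

Get the small pressing rig ready for the next run. First slide the chute's stop fully across its low end; then load every aluminium slug on the bench into the chute from its top deck and push it down, standing flat on the chute floor, so that the first rests against the stop and the others queue up touching one behind the other. Also lay the round and the square copper blank flat and fully home in the matching cavities of the die plate (before or after the slugs), and leave the other things on the bench alone.

Things in the scene. Friction and masses are not known exactly. Their poses are not given: they have to be found in the camera images.
- slug1: Loose plain aluminium cylinder (slug), 40 mm diameter, 24 mm high, about 0.08 kg, standing on the bench. Origin: centre of its underside; z along its axis. Two to four of the four slugs are present; an absent one gives None.
- slug2: Loose plain aluminium cylinder (slug), 40 mm diameter, 24 mm high, about 0.08 kg, standing on the bench. Origin: centre of its underside; z along its axis. Two to four of the four slugs are present; an absent one gives None.
- slug3: Loose plain aluminium cylinder (slug), 40 mm diameter, 24 mm high, about 0.08 kg, standing on the bench. Origin: centre of its underside; z along its axis. Two to four of the four slugs are present; an absent one gives None.
- slug4: Loose plain aluminium cylinder (slug), 40 mm diameter, 24 mm high, about 0.08 kg, standing on the bench. Origin: centre of its underside; z along its axis. Two to four of the four slugs are present; an absent one gives None.
- feeder: Fixed feeder stand, base 310 x 85 mm. Origin: on the bench straight below the stop's face, on the chute's centre line; x points level along the chute towards its uphill end, z up. The sloped chute runs from x = 0 to 167 mm, then the level loading deck from x = 167 to 277 mm.
- deck (a point): Centre of the spot to load a slug: on the floor of the level loading deck, 63 mm above the bench, at x = 225 mm of the feeder (52 mm from the deck's open uphill end); axes as the feeder. Deck side walls are 23 mm high and 61 mm apart inside, tapering over the deck's first 30 mm (x = 167 to 197) into the chute's 45 mm.
- channel: The feeder's sloped open chute. Origin: on its floor at the stop's face, mid-width, 22 mm above the bench; x up the slope (0.24 rad above level), y across, z square to the floor. Floor to x = 172 mm, 45 mm between 23 mm high, 5 mm thick walls; friction holds slugs on it, so push them. Stop closed, the slugs' origins rest at x = 20, 60, 100, 140 mm. With the stop open they run out.
- stop (a joint): Sliding stop of the chute, m: 0 = fully open (drawn out to the chute's -y side), 0.048 = fully closed across the chute; it slides along the chute's +y to close, stays where it is left, and needs 2 to 4 N. Starts nearly open.
- stop_tab (a point): Point on the centre line of the stop's black upright tab, 11 mm below its top. The tab is 24 mm along the chute x 12 mm along the sliding direction, 47 mm high from the chute-floor level, square to the slope. Pinch it across its 12 mm: above 7 mm over that level a finger has 32 mm on the chute side even when closed, and open space on the other.
- die: Fixed steel die plate on the bench, 170 (x) x 95 (y) x 20 mm high. Origin: centre of its underside, z up. Two cavities 5 mm deep from its top: round at x = -40 mm, square at x = +40 mm, both on y = 0.
- round_cavity (a point): Centre of the floor of the round cavity (60 mm diameter, 5 mm deep, floor 15 mm above the bench), which takes the round blank with 2 mm to spare all round; axes as the die plate.
- square_cavity (a point): Centre of the floor of the square cavity (54 x 54 mm, sides along the die plate's x and y, 5 mm deep, floor 15 mm above the bench), which takes the square blank with 2 mm to spare all round; axes as the die plate.
- round_blank: Loose round copper blank, 56 mm diameter, 8 mm thick, 0.17 kg. Origin: centre of its underside, z up. Seated, it stands 3 mm proud of the die plate.
- square_blank: Loose square copper blank, 50 x 50 mm, 8 mm thick, 0.17 kg. Origin: centre of its underside, z up, x and y along its sides. Seated, it stands 3 mm proud of the die plate.
- spool: Bystander: empty black spool, 72 mm diameter, 50 mm high. Origin: centre of its underside.
- screwdriver: Bystander: screwdriver lying on the bench beyond the feeder. Origin: middle of its underside.
- flux: Bystander: small jar, 48 mm diameter, 60 mm high. Origin: centre of its underside.
There are look-alikes about, which are no part of the job. What is shaped like the square_blank but blue is not meant.

How it is judged:
On the way, in this order (a step that is already met when the one before it is completed fails the run):
1. the stop is slid fully across the chute (value of joint stop above 0.043 m), for 0.2 s.
2. every slug present lies in the chute, the first against the stop and the rest queued touching behind it (value of joint stop above 0.043 m and y of slug1 in the frame of channel between -0.007 and 0.007 m and z of slug1 in the frame of channel between -0.004 and 0.004 m and angle between the z axis of each of slug1, slug2, slug3, slug4 and the z axis of channel, either way round below 0.12 rad and (x of slug1 in the frame of channel between 0.014 and 0.025 m or (x of slug1 in the frame of channel between 0.053 and 0.0665 m and (x of slug2 in the frame of channel between 0.014 and 0.025 m or x of slug3 in the frame of channel between 0.014 and 0.025 m or x of slug4 in the frame of channel between 0.014 and 0.025 m)) or (x of slug1 in the frame of channel between 0.092 and 0.108 m and (x of slug2 in the frame of channel between 0.053 and 0.0665 m or x of slug3 in the frame of channel between 0.053 and 0.0665 m or x of slug4 in the frame of channel between 0.053 and 0.0665 m)) or (x of slug1 in the frame of channel between 0.131 and 0.1495 m and (x of slug2 in the frame of channel between 0.092 and 0.108 m or x of slug3 in the frame of channel between 0.092 and 0.108 m or x of slug4 in the frame of channel between 0.092 and 0.108 m))) and y of slug2 in the frame of channel between -0.007 and 0.007 m and z of slug2 in the frame of channel between -0.004 and 0.004 m and (x of slug2 in the frame of channel between 0.014 and 0.025 m or (x of slug2 in the frame of channel between 0.053 and 0.0665 m and (x of slug1 in the frame of channel between 0.014 and 0.025 m or x of slug3 in the frame of channel between 0.014 and 0.025 m or x of slug4 in the frame of channel between 0.014 and 0.025 m)) or (x of slug2 in the frame of channel between 0.092 and 0.108 m and (x of slug1 in the frame of channel between 0.053 and 0.0665 m or x of slug3 in the frame of channel between 0.053 and 0.0665 m or x of slug4 in the frame of channel between 0.053 and 0.0665 m)) or (x of slug2 in the frame of channel between 0.131 and 0.1495 m and (x of slug1 in the frame of channel between 0.092 and 0.108 m or x of slug3 in the frame of channel between 0.092 and 0.108 m or x of slug4 in the frame of channel between 0.092 and 0.108 m))) and y of slug3 in the frame of channel between -0.007 and 0.007 m and z of slug3 in the frame of channel between -0.004 and 0.004 m and (x of slug3 in the frame of channel between 0.014 and 0.025 m or (x of slug3 in the frame of channel between 0.053 and 0.0665 m and (x of slug1 in the frame of channel between 0.014 and 0.025 m or x of slug2 in the frame of channel between 0.014 and 0.025 m or x of slug4 in the frame of channel between 0.014 and 0.025 m)) or (x of slug3 in the frame of channel between 0.092 and 0.108 m and (x of slug1 in the frame of channel between 0.053 and 0.0665 m or x of slug2 in the frame of channel between 0.053 and 0.0665 m or x of slug4 in the frame of channel between 0.053 and 0.0665 m)) or (x of slug3 in the frame of channel between 0.131 and 0.1495 m and (x of slug1 in the frame of channel between 0.092 and 0.108 m or x of slug2 in the frame of channel between 0.092 and 0.108 m or x of slug4 in the frame of channel between 0.092 and 0.108 m))) and y of slug4 in the frame of channel between -0.007 and 0.007 m and z of slug4 in the frame of channel between -0.004 and 0.004 m and (x of slug4 in the frame of channel between 0.014 and 0.025 m or (x of slug4 in the frame of channel between 0.053 and 0.0665 m and (x of slug1 in the frame of channel between 0.014 and 0.025 m or x of slug2 in the frame of channel between 0.014 and 0.025 m or x of slug3 in the frame of channel between 0.014 and 0.025 m)) or (x of slug4 in the frame of channel between 0.092 and 0.108 m and (x of slug1 in the frame of channel between 0.053 and 0.0665 m or x of slug2 in the frame of channel between 0.053 and 0.0665 m or x of slug3 in the frame of channel between 0.053 and 0.0665 m)) or (x of slug4 in the frame of channel between 0.131 and 0.1495 m and (x of slug1 in the frame of channel between 0.092 and 0.108 m or x of slug2 in the frame of channel between 0.092 and 0.108 m or x of slug3 in the frame of channel between 0.092 and 0.108 m)))), for 0.2 s.
At the end, for the whole second after the job is handed in: Stop within 5 mm of closed; every slug flat on the chute floor, the first within 5 mm of the stop, the others queued behind it with gaps of about 1.5 mm at most; both blanks flat on the floor of their own cavity (within 1.8 mm in height, 4.5 mm sideways); all at rest (all of step 2 and horizontal distance between round_blank and round_cavity below 0.0045 m and z of round_blank in the frame of die between 0.012 and 0.0168 m and angle between the z axis of each of round_blank, square_blank and the z axis of die, either way round below 0.06 rad and horizontal distance between square_blank and square_cavity below 0.0045 m and z of square_blank in the frame of die between 0.012 and 0.0168 m and linear speed of each of slug1, slug2, slug3, slug4, round_blank, square_blank below 0.03 m/s); the robot touches nothing.
It fails at once if a bystander (spool, screwdriver or jar) is moved by more than 20 mm (distance of any of spool, screwdriver, flux from where it was at the start of the episode above 0.02 m).
Of slug1, slug2, slug3, slug4 only 2 to 4 are there at a start; the rules pass over those that are not, and their reading is None.
At some moment in a run one of slug1, slug2, slug3, slug4, round_blank, square_blank may be knocked a few centimetres aside while the robot is not near it.
Once in a run the grip may slacken for a moment while it holds something.
It also fails if it takes over 210 s, if anything falls off the work surface, if the arm or the gripper's body presses on something with over 40 N, if the wrist force passes 120 N, or if a joint passes its speed limit or range.

ROBOT

A 6-joint arm with a two-finger parallel gripper is mounted at the origin on the work surface. World frame = base frame: x ahead of the robot, y to its left, z up, the work surface at z = 0. Lengths are in m, angles in rad, forces in N, time in s.
With the tool pointing down it reaches from about 0.35 to 0.775 m from the base axis. Payload 7.3 kg.
Tool frame: the origin (TCP) lies at the very end of the fingers, on their centre line; the grasp point (between the pads) lies 19 mm behind it; z points along the fingers, y is the line along which they close (so a half turn about z gives the same grasp; the last joint's range is limited). The gripper opens to 92 mm and grips with 3 to 60 N. Pads are 19 mm wide; open, the fingers measure 130 mm over their backs; the gripper's body (75 mm by 190 mm) begins 47 mm behind the grasp point.
Start: joints at [-1.267, 0.342, 1.524, -0, 1.275, -0.146], TCP at [0.228, -0.473, 0.227] pointing down, gripper open.
Joint ranges: [-2.53, 2.53], [-0.77, 2.02], [0.04, 2.7], [-1, 4.14], [0.28, 2.66], [-3.11, 3.11]. Speed limits (rad/s): [2.57, 2.57, 3.14, 3.14, 3.14, 3.14].

INTERFACE

Orientations are given as [roll, pitch, yaw] about the fixed x, y, z axes, in that order (R = Rz(yaw) Ry(pitch) Rx(roll)).
In Python, from cell import robot gives the robot as it stands.
- The arm moves only by the tool apply_moves, never from a script. Its argument "motion" is text: rows parted by semicolons, each of 7 numbers parted by spaces: the opening in per cent of the stroke, from 0 (shut) to 100 (fully open), then the shift along the tool's x, y, z in cm, then the turn, a rotation vector about the tool's x, y, z in rad. A call has 1 to 20 rows; each row shifts and turns the commanded pose from where the row before left it, along the tool's axes as they then stand; what a row does not reach is not made up. A row lasts 1/8 s, in which the tool goes at most 62.5 mm and 10.7 degrees, less where a joint would pass 70% of its speed; a pose out of reach is approached as far as the arm can. A call with a gripper value outside its range is refused whole. The fingers move at their own pace and stop on an object; "force" is the grip in N (left out, the last holds). Time passes only in rows, so rows that do not move let the fingers close. It gives the time, the measured TCP pose, the force, the opening and the grip force at its end, in the units of the state.
- robot.observe(): the state, without advancing time (a new reading comes with each control period).
- robot.read_camera(name): name is "scene" or "side" or "wrist"; returns a dict with "img" (400x640x3 uint8, red, green, blue), "fovy" (degrees; the focal length in pixels is half the picture's height over the tangent of half this angle, whatever the lens; pixels are square), "cx", "cy" (the principal point, pixels), "k1" (the pictures are not rectified: a ray, as slopes to the right and down, at radius r is drawn at 1 + k1 r^2 times it, then the intrinsics apply), "R" (3x3) and "t" (3): a world point X has camera coordinates R X + t; the wrist camera has in their place "hand_eye" (4x4, takes a point from camera to tool coordinates, whose origin is the TCP and whose axes are the flange's). Camera axes: x right, y down, z forward; pixel columns grow to the right and rows downward; lengths in m; the calibration is good to about 2 mm. A picture is of the moment at which its call begins: read the wrist's pose just before it. There is no depth.
- robot.hand_in(): hands the job in; it is judged then, once.
Trained networks look in a picture, given as the dict that the camera call returned (one of the last four; its "shot" number tells which), for a name from the list of things; names that differ only in an ending like _2 or _b are one class to them, and where a whole thing is asked for, a point or a joint stands for the part that bears it (a point fixed in the world has none). Each returns a list of dicts, best first, with "score" (0 to 1); they miss things now and then, are a little off and sometimes report something else, mostly with a low value. They report only what shows in the picture. A call takes as long as a camera call. They do not tell look-alikes from the thing itself.
- robot.search_frame(target, picture): "centre" ([x, y, z] in m, in world coordinates, good to about 4 mm: the middle of the surface that is visible of it).
- robot.trace(target, picture): "pixels" (400x640 bool, what is visible of it).
The state is a dict: "time": time; "qpos": joint angles; "qvel": joint speeds; "joint_efforts": joint torques, N m; "tool_pos": TCP position; "tool_rot": TCP orientation; "contact_force": force on the tool from outside, world axes, zero at the start; "torque": the same for the moment, N m; "opening": finger opening in m; "grip_force": force on a finger pad.
Only numpy, scipy, OpenCV 4.12 (cv2) and the standard library are available. Lean on these libraries where they do the work, as an engineer would, in place of code of your own. Each camera call takes 0.05 s, during which the arm holds its last target. There are 200 camera calls.

## Working session

There is one attempt and no reset: what is moved stays moved. The work goes in short steps, Python scripts to look and compute and a tool call to move; the robot and the scene stay as the last step left them, time stands still between calls to the robot, and variables do not carry over. Pictures are saved under pics/ and viewed, at most 14 in all, crops included, and the job is handed in when it is done.

Besides the shell and the picture viewer there is one more tool, called after "Call:" by a JSON object that holds its "op" and its "data". apply_moves: Moves the arm, as the interface text tells. Its arguments: {"type":"object","properties":{"motion":{"type":"string"},"force":{"type":"number"}},"required":["motion"]}

```bash
ls; mkdir -p pics
cat > h.py <<'E'
import numpy as np, cv2
from cell import robot
from scipy.spatial.transform import Rotation as Ro
def K(p):
    f=200/np.tan(np.radians(p["fovy"])/2); return np.array([[f,0,p["cx"]],[0,f,p["cy"]],[0,0,1.]])
def dist(p): return np.array([p["k1"],0,0,0,0.])
def ext(p,st=None):
    if "R" in p: return np.array(p["R"]),np.array(p["t"])
    T=np.eye(4);T[:3,:3]=Ro.from_euler('xyz',st["tool_rot"]).as_matrix();T[:3,3]=st["tool_pos"]
    C=np.linalg.inv(T@np.array(p["hand_eye"]));return C[:3,:3],C[:3,3]
def proj(p,X,st=None):
    R,t=ext(p,st);return cv2.projectPoints(np.float64(X).reshape(-1,3),cv2.Rodrigues(R)[0],t,K(p),dist(p))[0].reshape(-1,2)
def back(p,uv,z,st=None):
    R,t=ext(p,st);n=cv2.undistortPoints(np.float64(uv).reshape(-1,1,2),K(p),dist(p)).reshape(-1,2)
    d=np.c_[n,np.ones(len(n))]@R;c=-R.T@t;return c+d*((z-c[2])/d[:,2])[:,None]
def save(p,name,box=None,s=1):
    im=p["img"][:,:,::-1]
    if box: im=im[box[1]:box[3],box[0]:box[2]]
    cv2.imwrite("pics/"+name,cv2.resize(im,None,fx=s,fy=s,interpolation=cv2.INTER_CUBIC))
NAMES=["slug1","feeder","stop","stop_tab","die","round_blank","square_blank","spool","screwdriver","flux"]
E
python3 - <<'E'
from h import *
for c in ["scene","side"]:
    p=robot.read_camera(c); save(p,c+"0.png",s=1.25)
    print(c,p["cx"],p["cy"],p["fovy"],p["k1"],-np.array(p["R"]).T@p["t"])
    for n in NAMES:
        for d in robot.search_frame(n,p): print(n,np.round(d["score"],2),np.round(d["centre"],3),proj(p,d["centre"]).round())
E
```

```text
pics
scene 319.6770899455758 195.07586968420893 45.380118173822254 -0.09838601549337514 [ 1.16363367 -0.36271697  0.84974258]
slug1 0.73 [0.446 0.293 0.028] [[398. 151.]]
slug1 0.49 [0.423 0.022 0.019] [[304. 186.]]
feeder 0.66 [0.595 0.098 0.038] [[370. 213.]]
stop 0.68 [0.595 0.102 0.042] [[371. 212.]]
stop 0.6 [ 0.7   -0.024  0.044] [[350. 267.]]
stop 0.58 [ 0.591 -0.278  0.015] [[216. 289.]]
stop 0.27 [0.446 0.294 0.028] [[399. 151.]]
stop_tab 0.51 [ 0.699 -0.016  0.045] [[353. 265.]]
stop_tab 0.32 [ 0.588 -0.275  0.019] [[217. 287.]]
die 0.93 [ 0.59  -0.28   0.022] [[215. 287.]]
round_blank 0.67 [ 0.434 -0.089  0.009] [[265. 208.]]
square_blank 0.95 [ 0.431 -0.195  0.005] [[224. 226.]]
square_blank 0.83 [ 0.298 -0.317  0.005] [[156. 209.]]
square_blank 0.66 [0.45  0.295 0.026] [[399. 152.]]
square_blank 0.52 [ 0.32  -0.194  0.007] [[207. 195.]]
spool 0.58 [ 0.438 -0.33   0.047] [[165. 239.]]
screwdriver 0.72 [0.706 0.103 0.021] [[400. 251.]]
flux 0.91 [0.579 0.397 0.042] [[463. 163.]]
flux 0.38 [0.703 0.103 0.024] [[399. 249.]]
side 326.31273936964635 195.9094365747959 56.468269
[... 255 characters left out ...]
op_tab 0.8 [ 0.686 -0.019  0.039] [[391. 206.]]
stop_tab 0.46 [0.565 0.391 0.036] [[320. 127.]]
die 0.71 [0.572 0.069 0.046] [[344. 189.]]
die 0.63 [ 0.58  -0.287  0.018] [[384. 303.]]
round_blank 0.83 [ 0.436 -0.088  0.014] [[309. 247.]]
square_blank 0.85 [ 0.29  -0.321  0.01 ] [[262. 345.]]
square_blank 0.66 [ 0.582 -0.29   0.022] [[385. 303.]]
square_blank 0.62 [ 0.427 -0.193  0.007] [[313. 283.]]
square_blank 0.58 [ 0.313 -0.197  0.01 ] [[266. 293.]]
spool 0.9 [ 0.426 -0.341  0.056] [[324. 332.]]
screwdriver 0.76 [0.697 0.101 0.019] [[381. 181.]]
screwdriver 0.72 [ 0.58  -0.287  0.021] [[384. 302.]]
flux 0.73 [0.567 0.391 0.037] [[321. 127.]]
flux 0.3 [ 0.581 -0.288  0.021] [[385. 302.]]
```

View pics/scene0.png

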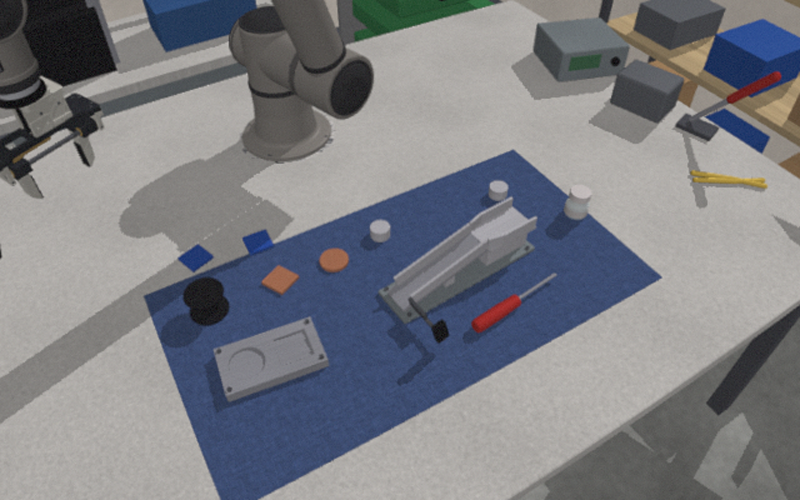

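View pics/side0.png

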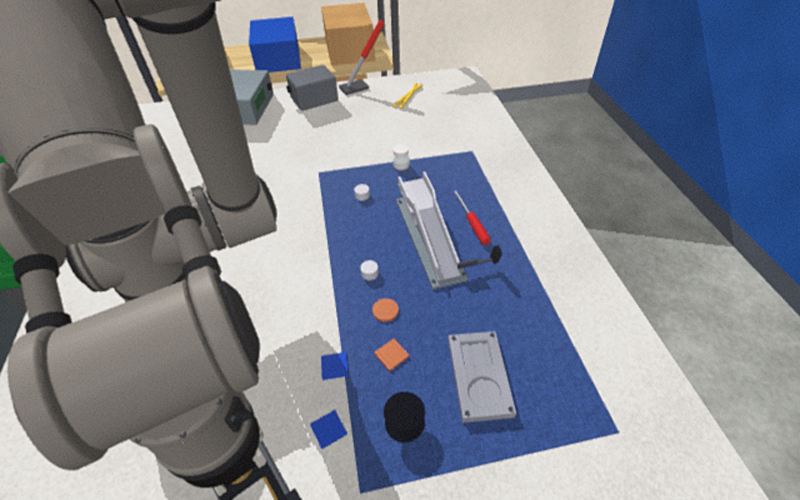

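Scene picture: the copper square is at about (280,279) and the round at (334,260). The blue squares at (196,257) and (259,240) are look-alikes. White slugs are at (380,230) and (498,190). The jar is at (577,202), the feeder runs from (395,305) to (530,220), its tab is at (440,330), and the die is at (270,358). The side view agrees.

Next I'll move the wrist camera above the middle.

```bash
cat >> h.py <<'E'
def go(st,pos,yaw=None):
    "print shift in tool axes (cm) and remaining yaw turn about tool z"
    R=Ro.from_euler('xyz',st["tool_rot"]).as_matrix()
    d=R.T@(np.array(pos)-st["tool_pos"])*100
    s="shift cm %s"%np.round(d,2)
    if yaw is not None:
        # pointing-down target, tool y axis at angle yaw (mod pi) in world
        y=R[:,1];a=np.arctan2(y[1],y[0]);e=(yaw-a+np.pi/2)%np.pi-np.pi/2
        s+="  turn about tool z %.3f (world %.3f)"%(-e,e)
    print(s)
def status():
    st=robot.observe();R=Ro.from_euler('xyz',st["tool_rot"]).as_matrix()
    print("t",round(st["time"],2),"pos",np.round(st["tool_pos"],4),"yang",round(float(np.arctan2(R[1,1],R[0,1])),3),"z",np.round(R[:,2],3),"q",np.round(st["qpos"],2),"op",round(st["opening"],4),"F",np.round(st["contact_force"],1),"g",st["grip_force"])
    return st
E
python3 - <<'E'
from h import *
st=status();p=robot.read_camera("wrist");print(np.round(p["hand_eye"],3),p["fovy"]); go(st,[0.42,0.0,0.33],np.pi/2);go(st,[0.42,0.0,0.33],0)
print(Ro.from_euler('xyz',st["tool_rot"]).as_matrix().round(3))
E
```

```text
t 1.1 pos [ 0.2283 -0.4728  0.2267] yang -1.121 z [ 0. -0. -1.] q [-1.27  0.34  1.52  0.    1.28 -0.15] op 0.0919 F [-0.6 -0.3  0.1] g 0.0
[[-0.001 -0.956 -0.292  0.079]
 [ 1.    -0.    -0.002 -0.002]
 [ 0.002 -0.292  0.956 -0.158]
 [ 0.     0.     0.     1.   ]] 69.45567061393496
shift cm [ 37.82 -34.24 -10.33]  turn about tool z 0.450 (world -0.450)
shift cm [ 37.82 -34.24 -10.33]  turn about tool z -1.121 (world 1.121)
[[ 0.901  0.435  0.   ]
 [ 0.435 -0.901 -0.   ]
 [ 0.     0.    -1.   ]]
```

Call:
{"op": "apply_moves", "data": {"motion": "100 4.2 -2.6 -1.5 0 0 0;100 4.2 -2.6 -1.5 0 0 0;100 4.2 -2.6 -1.5 0 0 0;100 4.2 -2.6 -1.5 0 0 0;100 4.2 -2.6 -1 0 0 0;100 4.2 -2.6 -1 0 0 0;100 4.2 -2.6 -1 0 0 0;100 4.2 -2.6 -1 0 0 0;100 4.2 -2.6 -1 0 0 0;100 4.2 -2.6 -1 0 0 0;100 4.2 -2.6 0 0 0 0;100 4.2 -2.6 0 0 0 0;100 0 0 0 0 0 0.15;100 0 0 0 0 0 0.15;100 0 0 0 0 0 0.15;100 0 0 0 0 0 0"}}

```text
time: 3.15
tool_pos: [0.5465, 0.0274, 0.3466]
tool_rot: [3.141, 0.0, 0.001]
contact_force: [0.4, 0.5, -0.2]
opening: 0.092
grip_force: 0.0
```

Run:
```python
from h import *
import pickle
st=status();p=robot.read_camera("wrist");save(p,"w1.png",s=1.25);pickle.dump((p,st),open("w1.pkl","wb"))
for n in NAMES:
    for d in robot.search_frame(n,p): print(n,np.round(d["score"],2),np.round(d["centre"],3),proj(p,d["centre"],st).round())
```

```text
t 3.15 pos [0.5465 0.0274 0.3466] yang -1.57 z [-0. -0. -1.] q [-0.09  0.32  1.22 -0.    1.59  1.48] op 0.092 F [ 0.4  0.5 -0.2] g 0.0
slug1 0.92 [0.442 0.293 0.019] [[175. 219.]]
slug1 0.76 [0.417 0.021 0.027] [[325. 234.]]
feeder 0.63 [0.584 0.105 0.053] [[271. 141.]]
stop 0.66 [ 0.686 -0.017  0.043] [[352.  70.]]
stop_tab 0.78 [ 0.686 -0.015  0.043] [[350.  71.]]
stop_tab 0.16 [0.582 0.106 0.054] [[270. 142.]]
die 0.78 [ 0.583 -0.269  0.02 ] [[499. 141.]]
round_blank 0.86 [ 0.439 -0.086  0.007] [[383. 219.]]
square_blank 0.95 [ 0.428 -0.187  0.008] [[437. 224.]]
square_blank 0.74 [0.581 0.043 0.045] [[312. 142.]]
spool 0.68 [ 0.43  -0.318  0.047] [[519. 231.]]
screwdriver 0.78 [0.698 0.108 0.023] [[269.  64.]]
flux 0.21 [ 0.435 -0.086  0.009] [[383. 221.]]
```

View pics/w1.png

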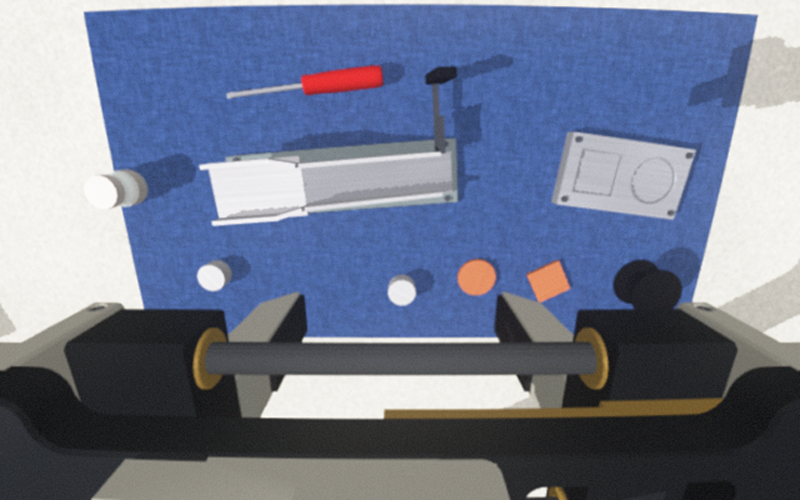

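Wrist picture: the feeder runs from low end (457,170) to deck end (205,190), its tab is at (440,75) and the die at (625,175). Slugs are at (213,276) and (402,291), round blank (477,277), square copper (549,281). I'll enlarge the feeder and die to fit their poses, and check the white spot at (545,492).

Run:
```python
from h import *
import pickle
p,st=pickle.load(open("w1.pkl","rb"))
save(p,"w1f.png",(150,45,400,190),3.2)
im=p["img"][:,:,::-1]
a=cv2.resize(im[95:185,435:570],None,fx=4,fy=4,interpolation=cv2.INTER_CUBIC)
b=cv2.resize(im[340:400,380:500],None,fx=2.1,fy=2.1,interpolation=cv2.INTER_CUBIC)
c=np.zeros((360,800,3),np.uint8);c[:360,:540]=a;c[:126,545:797]=b;cv2.imwrite("pics/w1d.png",c)
print(back(p,[[436,392]],0,st),back(p,[[436,392]],0.024,st))
```

```text
[[-0.00098975 -0.24436134  0.        ]] [[ 0.02875322 -0.2313689   0.024     ]]
```

View pics/w1f.png

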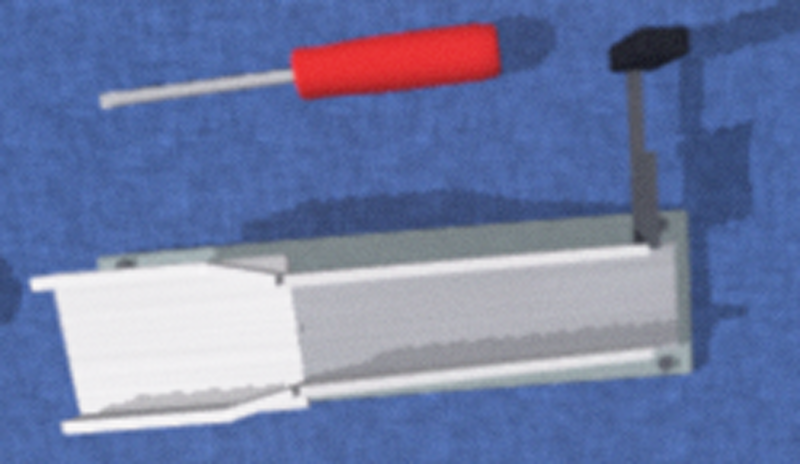

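View pics/w1d.png

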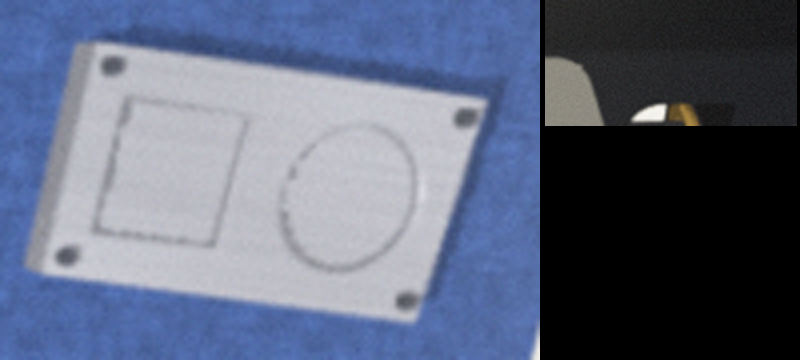

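The feeder crop shows the base's right corners at (687,211) and (691,372), the crease at x≈297 and the tab top near (663,42). The die crop shows top corners at (92,42), (488,99), (417,323) and (42,270). The white spot is on the gripper, so there are two slugs. Now I'll fit both poses.

```bash
cat > fit.py <<'E'
from h import *
import pickle
from scipy.optimize import least_squares
p,st=pickle.load(open("w1.pkl","rb"))
def W(f,X): # f=x,y,yaw
    c,s=np.cos(f[2]),np.sin(f[2]);X=np.float64(X).reshape(-1,3)
    return np.c_[f[0]+c*X[:,0]-s*X[:,1],f[1]+s*X[:,0]+c*X[:,1],X[:,2]]
mm=1e-3
D=np.array([[92,42],[488,99],[417,323],[42,270]])/4+[435,95]
# image right = -y world, image up = +x world. square cavity at image left
def best(f0,Xf,uv):
    r=lambda f:(proj(p,W(f,Xf(f)),st)-uv).ravel()
    s=least_squares(r,f0,loss='soft_l1',f_scale=1.);return s.x,r(s.x).reshape(-1,2)
Xd=np.array([[85,47.5,20],[-85,47.5,20],[-85,-47.5,20],[85,-47.5,20]])*mm
for yaw,X in ((1.7,Xd*[1,-1,1]),):
    f,e=best([.58,-.27,yaw],lambda f:X,D);print("die",f.round(4),e.round(1).tolist())
    die=f
F=np.array([[687,211],[691,372],[98,258],[30,277],[33,292],[62,425],[65,435],[291,285],[303,385]])/3.2+[150,45]
def Xf(f): 
    t,x0=f[3:5]
    return np.array([[x0,-.0425,t],[x0,.0425,t],[x0+.31,-.0425,t],[.277,-.0355,.086],[.277,-.0305,.086],[.277,.0305,.086],[.277,.0355,.086],[.167,-.0225,.063],[.167,.0225,.063]])
f,e=best([.58,0,1.6,.008,-.02],Xf,F);print("feeder",f.round(4),e.round(1).tolist())
fe=f
T=np.array([[665,42]])/3.2+[150,45]
w=back(p,T,.067,st);c,s=np.cos(f[2]),np.sin(f[2]);d=w[0,:2]-f[:2];print("tab top world",w,"feeder",c*d[0]+s*d[1],-s*d[0]+c*d[1])
np.save("poses.npy",np.r_[die[:3],fe[:3]])
E
python3 fit.py
python3 - <<'E'
from h import *
import pickle
q=np.load("poses.npy");p,st=pickle.load(open("w1.pkl","rb"))
from fit import W
# blanks, slugs by contours of all cameras
def cen(p,st,lo,hi,z):
    h=cv2.cvtColor(p["img"],cv2.COLOR_RGB2HSV);m=cv2.inRange(h,lo,hi);out=[]
    for c in cv2.findContours(m,0,2)[0]:
        if cv2.contourArea(c)>80:
            b=back(p,c.reshape(-1,2).astype(float),z,st)[:,:2].astype(np.float32);r=cv2.minAreaRect(b*1000);out.append((np.round(r[0],1),np.round(r[1],1),round(r[2],1)))
    return out
print("wrist",cen(p,st,(5,110,100),(18,255,255),.008))
for n in ("scene","side"):
    pp=robot.read_camera(n);print(n,cen(pp,None,(5,110,100),(18,255,255),.008))
    for i,t in enumerate((0,1)):pass
    for d in robot.trace("slug1",pp)[:3]:
        v,u=np.nonzero(d["pixels"]);print("slug",d["score"],back(pp,[[u.mean(),v.mean()]],.014)[0].round(4))
E
```

```text
die [ 0.5811 -0.2734  1.4535] [[1.1, -0.2], [-0.2, -0.1], [-0.5, -0.5], [-0.1, 0.8]]
feeder [ 0.5842 -0.0189  1.6448  0.0066 -0.0281] [[-0.2, -0.1], [0.1, 0.5], [0.1, -0.1], [0.2, 1.1], [0.0, -0.1], [0.1, -0.3], [-0.1, -0.2], [-0.5, 0.3], [0.1, -1.3]]
tab top world [[ 0.69864877 -0.02270802  0.067     ]] feeder -0.012300608954608322 -0.1138511685430905
die [ 0.5811 -0.2734  1.4535] [[1.1, -0.2], [-0.2, -0.1], [-0.5, -0.5], [-0.1, 0.8]]
feeder [ 0.5842 -0.0189  1.6448  0.0066 -0.0281] [[-0.2, -0.1], [0.1, 0.5], [0.1, -0.1], [0.2, 1.1], [0.0, -0.1], [0.1, -0.3], [-0.1, -0.2], [-0.5, 0.3], [0.1, -1.3]]
tab top world [[ 0.69864877 -0.02270802  0.067     ]] feeder -0.012300608954608322 -0.1138511685430905
wrist [(array([ 427. , -190.1]), array([49.9, 49.5]), 27.3), (array([433.3, -82.8]), array([53.7, 51.9]), 2.8)]
scene [(array([ 427., -194.]), array([48.2, 49.5]), 28.0), (array([434. , -86.3]), array([51.3, 51.7]), 59.3)]
slug 0.7 [0.4378 0.3008 0.014 ]
slug 0.53 [0.4166 0.0247 0.014 ]
side [(array([ 427.4, -194.5]), array([49. , 50.2]), 27.7), (array([433.7, -86.8]), array([54.9, 52.9]), 38.6), (array([ 535.7, 1359.6]), array([606.6, 205.5]), 87.9)]
slug 0.65 [0.4406 0.3027 0.014 ]
slug 0.45 [0.4185 0.0274 0.014 ]
```

Wrist-derived y sits about 4 mm above what scene and side agree on. I'll overlay the fitted poses, shifted −4 mm in y, on the scene and side pictures.

Run:
```python
from h import *
from fit import W
q=np.load("poses.npy")
die=q[:3]-[0,.004,0];fe=q[3:]-[0,.004,0]
box={"scene":(165,150,445,325),"side":(260,130,430,345)}
ims=[]
for n in ("scene","side"):
    p=robot.read_camera(n);b=box[n];s=2.75 if n=="scene" else 2.75
    im=cv2.resize(p["img"][b[1]:b[3],b[0]:b[2],::-1],None,fx=s,fy=s,interpolation=cv2.INTER_CUBIC)
    def pl(f,X,col,cl=True):
        u=(proj(p,W(f,np.float64(X)/1000))-b[:2]+.5)*s;cv2.polylines(im,[np.int32(u*8)],cl,col,1,cv2.LINE_AA,3)
    pl(die,[[85,47.5,20],[-85,47.5,20],[-85,-47.5,20],[85,-47.5,20]],(0,255,0))
    pl(die,[[67,27,20],[13,27,20],[13,-27,20],[67,-27,20]],(0,0,255))
    a=np.linspace(0,2*np.pi,40);pl(die,np.c_[-40+30*np.cos(a),30*np.sin(a),0*a+20],(0,0,255))
    pl(fe,[[-28,-42.5,6.6],[282,-42.5,6.6],[282,42.5,6.6],[-28,42.5,6.6]],(0,255,0))
    for y in(-1,1): pl(fe,[[277,y*35.5,86],[197,y*35.5,86],[167,y*27.5,86],[0,y*27.5,45]],(0,0,255),False)
    ims.append(im);print(im.shape)
cv2.imwrite("pics/ov1.png",ims[0]);cv2.imwrite("pics/ov2.png",ims[1])
```

```text
die [ 0.5811 -0.2734  1.4535] [[1.1, -0.2], [-0.2, -0.1], [-0.5, -0.5], [-0.1, 0.8]]
feeder [ 0.5842 -0.0189  1.6448  0.0066 -0.0281] [[-0.2, -0.1], [0.1, 0.5], [0.1, -0.1], [0.2, 1.1], [0.0, -0.1], [0.1, -0.3], [-0.1, -0.2], [-0.5, 0.3], [0.1, -1.3]]
tab top world [[ 0.69864877 -0.02270802  0.067     ]] feeder -0.012300608954608322 -0.1138511685430905
(481, 770, 3)
(591, 468, 3)
```

View pics/ov1.png

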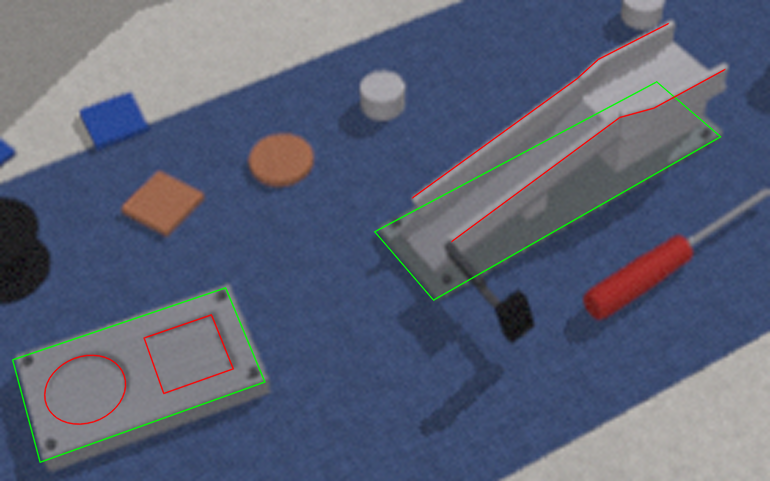

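View pics/ov2.png

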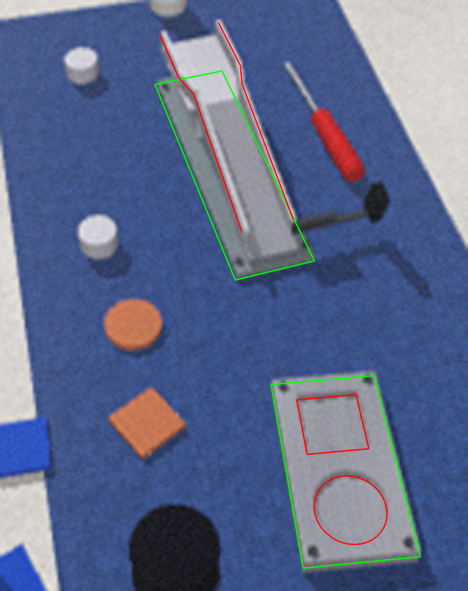

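The overlays fit both cameras well. The competitors in scene pixels (1.25x view) are:
- **Square blank:** copper (280,279) against the blue ones at (196,257) and (259,240). I choose the copper.
- **Round blank:** (334,260), the only one.
- **Slugs:** (380,230) and (498,190) against the jar at (577,202). I choose the two plain cylinders.

The crops above confirm these choices. I'll do the stop first.

Call:
{"op": "apply_moves", "data": {"motion": "50 3.8 1.3 3 0 0 0;50 3.8 1.3 3 0 0 0;50 3.8 1.3 3 0 0 0;50 3.8 1.3 3 0 0 0;50 0 0 0.9 0 0 -0.1827;50 0 0 0.9 0 0 -0.1827;50 0 0 0.9 0 0 -0.1827;50 0 0 0.9 0 0 -0.1827;50 0 0 0.9 0 0 -0.1827;50 0 0 0.9 0 0 -0.1827;50 0 0 0.9 0 0 -0.1827;50 0 0 0.9 0 0 -0.1827;50 0 0 0.9 0 0 -0.1827;50 0 0 0 0 0 0;50 0 0 0 0 0 0", "force": 15}}

```text
time: 5.88
tool_pos: [0.6987, -0.0248, 0.1461]
tool_rot: [3.141, 0.0, 1.641]
contact_force: [-0.4, -0.4, 0.4]
opening: 0.0458
grip_force: 0.0
```

Run:
```python
from h import *
st=status();go(st,[.6986,-.0244,.040],.074)
p=robot.read_camera("wrist");save(p,"tab.png",s=1.25)
print(proj(p,[.6986,-.0244,.067],st)*1.25,proj(p,st["tool_pos"],st)*1.25)
ps=[robot.read_camera(n) for n in("scene","side")]
for pp in ps:
    h=pp["img"].max(2)<60
    for d in robot.trace("stop_tab",pp)[:2]:
        m=d["pixels"];v,u=np.nonzero(m);print(d["score"],m.sum(),u.mean(),v.mean(),back(pp,[[u.mean(),v.mean()]],.057))
```

```text
t 5.88 pos [ 0.6987 -0.0248  0.1461] yang 0.07 z [ 0.001 -0.    -1.   ] q [-0.14  0.73  1.08 -0.    1.33 -0.21] op 0.0458 F [-0.4 -0.4  0.4] g 0.0
shift cm [ 0.04 -0.02 10.61]  turn about tool z -0.004 (world 0.004)
[[401.34359994 262.79468192]] [[401.89198885 315.65846516]]
0.64 362 345.05801104972375 258.42541436464086 [[ 0.68466604 -0.02592164  0.057     ]]
0.73 224 385.6830357142857 206.66964285714286 [[ 0.66315819 -0.0336911   0.057     ]]
```

View pics/tab.png

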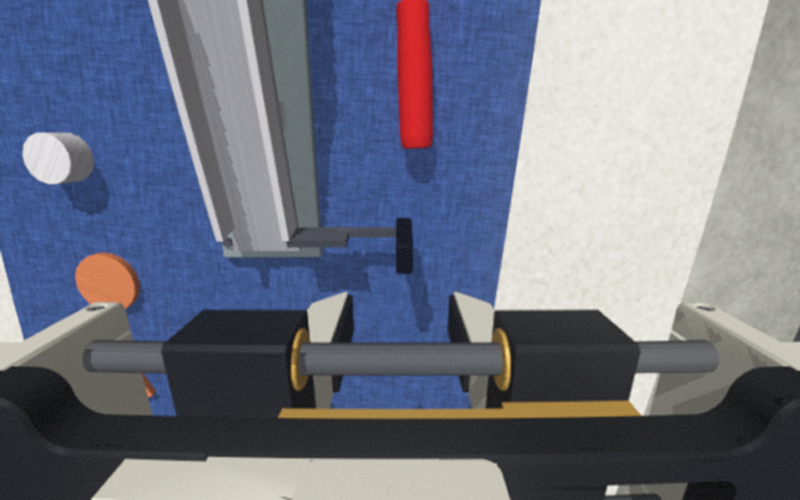

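The tab's top is centred at about (404,254), against a prediction of (401,263). I'll shift +0.4 cm along tool x, go down and pinch.

Call:
{"op": "apply_moves", "data": {"motion": "50 0.4 0.1 2.5 0 0 0;50 0 0 2.5 0 0 0;50 0 0 2.5 0 0 0;50 0 0 2 0 0 0;50 0 0 1.1 0 0 0;50 0 0 0 0 0 0;5 0 0 0 0 0 0;5 0 0 0 0 0 0;5 0 0 0 0 0 0;5 0 0 0 0 0 0;5 0 0 0 0 0 0;5 0 0 0 0 0 0", "force": 15}}

```text
time: 7.62
tool_pos: [0.6996, -0.0207, 0.0401]
tool_rot: [3.14, 0.0, 1.644]
contact_force: [2.0, -0.1, 2.4]
opening: 0.0121
grip_force: 15.0
```

Call:
{"op": "apply_moves", "data": {"motion": "5 0 -0.6 0 0 0 0;5 0 -0.6 0 0 0 0;5 0 -0.6 0 0 0 0;5 0 -0.6 0 0 0 0;5 0 -0.6 0 0 0 0;5 0 -0.6 0 0 0 0;5 0 -0.4 0 0 0 0;5 0 -0.2 0 0 0 0;5 0 0 0 0 0 0"}}

```text
time: 8.75
tool_pos: [0.6569, -0.0239, 0.0401]
tool_rot: [-3.141, 0.0, 1.644]
contact_force: [0.4, -0.0, 6.2]
opening: 0.0122
grip_force: 15.0
```

Call:
{"op": "apply_moves", "data": {"motion": "5 0 -0.15 0 0 0 0;5 0 -0.15 0 0 0 0;5 0 -0.1 0 0 0 0;5 0 -0.1 0 0 0 0;5 0 0 0 0 0 0"}}

```text
time: 9.38
tool_pos: [0.6534, -0.0242, 0.0401]
tool_rot: [3.138, 0.0, 1.644]
contact_force: [7.2, 1.1, 3.8]
opening: 0.0121
grip_force: 15.0
```

Call:
{"op": "apply_moves", "data": {"motion": "5 0 -0.1 0 0 0 0;5 0 -0.1 0 0 0 0;5 0 0 0 0 0 0"}}

```text
time: 9.75
tool_pos: [0.6534, -0.0242, 0.0402]
tool_rot: [3.134, 0.001, 1.644]
contact_force: [13.6, 2.3, -1.8]
opening: 0.0121
grip_force: 15.0
```

Hard stop reached, so I'll release and rise.

Call:
{"op": "apply_moves", "data": {"motion": "5 0 0.2 0 0 0 0;30 0 0 0 0 0 0;30 0 0 0 0 0 0;30 0 0 0 0 0 0;30 0 0 -2 0 0 0;30 0 0 -3 0 0 0;30 0 0 -4 0 0 0;30 0 0 -4 0 0 0;60 0 0 0 0 0 0"}}

```text
time: 10.88
tool_pos: [0.6538, -0.0243, 0.1735]
tool_rot: [3.135, 0.002, 1.644]
contact_force: [0.2, 0.2, 0.0]
opening: 0.0336
grip_force: 0.0
```

```bash
cat >> h.py <<'E'
def survey(z_b=.008):
    for n in("scene","side"):
        p=robot.read_camera(n)
        h=cv2.cvtColor(p["img"],cv2.COLOR_RGB2HSV);m=cv2.inRange(h,(5,110,100),(18,255,255))
        for c in cv2.findContours(m,0,2)[0]:
            if cv2.contourArea(c)>80 and cv2.boundingRect(c)[1]>100:
                b=back(p,c.reshape(-1,2).astype(float),z_b)[:,:2].astype(np.float32);r=cv2.minAreaRect(b*1000);print(n,"cu",np.round(r[0],1),np.round(r[1],1),round(r[2],1))
        for d in robot.trace("slug1",p)[:4]:
            v,u=np.nonzero(d["pixels"]);print(n,"slug",round(d["score"],2),back(p,[[u.mean(),v.mean()]],.014)[0].round(4),u.mean().round(),v.mean().round(),len(u))
        for d in robot.search_frame("stop_tab",p)[:1]:print(n,"tab",np.round(d["centre"],3))
    return p
E
python3 - <<'E'
from h import *
st=status();survey();go(st,[.415,.026,.12],0)
E
```

```text
t 10.88 pos [ 0.6538 -0.0243  0.1735] yang 0.073 z [ 0.007 -0.001 -1.   ] q [-0.15  0.62  1.22 -0.    1.3  -0.23] op 0.0336 F [0.2 0.2 0. ] g 0.0
scene cu [ 427.  -193.9] [48.2 49.1] 28.0
scene cu [432.8 -85.7] [50.3 55.3] 63.1
scene slug 0.76 [0.4375 0.3008 0.014 ] 398.0 152.0 204
scene slug 0.57 [0.4173 0.0246 0.014 ] 304.0 185.0 244
scene slug 0.42 [0.5529 0.4238 0.014 ] 462.0 162.0 466
scene tab [ 0.654 -0.025  0.044]
side cu [ 427.5 -194.5] [50.  50.3] 26.1
side cu [434.4 -86.8] [51.9 55.6] 4.8
side slug 0.59 [0.5735 0.4326 0.014 ] 321.0 125.0 243
side slug 0.52 [0.4182 0.027  0.014 ] 295.0 215.0 175
side slug 0.43 [0.4393 0.3005 0.014 ] 289.0 153.0 114
side tab [ 0.636 -0.025  0.037]
shift cm [  6.78 -23.48   5.19]  turn about tool z 0.073 (world -0.073)
```

Stop closed. Next I'll refine the slug positions with a silhouette fit.

```bash
cat >> h.py <<'E'
def cylfit(p,d,x0,z=0.,r=.02,hh=.024,st=None):
    from scipy.optimize import fsolve
    m=d["pixels"].astype(np.uint8);v,u=np.nonzero(m);c=np.array([u.mean(),v.mean()])
    a=np.linspace(0,2*np.pi,60)
    def g(xy):
        X=np.vstack([np.c_[xy[0]+r*np.cos(a),xy[1]+r*np.sin(a),0*a+k] for k in(z,z+hh)])
        M=cv2.moments(cv2.convexHull(proj(p,X,st).astype(np.float32)));return np.array([M["m10"]/M["m00"],M["m01"]/M["m00"]])-c
    return fsolve(g,x0)
E
python3 - <<'E'
from h import *
for n in("scene","side"):
    p=robot.read_camera(n)
    for d in robot.trace("slug1",p):
        v,u=np.nonzero(d["pixels"]);b=back(p,[[u.mean(),v.mean()]],.014)[0]
        print(n,round(d["score"],2),cylfit(p,d,b[:2]).round(4))
st=robot.observe();go(st,[.4175,.026,.12],-1.497)
E
```

```text
scene 0.8 [0.4139 0.0262]
scene 0.62 [ 0.6138 -0.0095]
scene 0.6 [0.4341 0.3025]
side 0.45 [0.4412 0.3035]
side 0.44 [0.4193 0.0278]
shift cm [  6.71 -23.03   4.93]  turn about tool z 1.570 (world -1.570)h.py:53: RuntimeWarning: The iteration is not making good progress, as measured by the 
 improvement from the last ten iterations.
  return fsolve(g,x0)
```

Call:
{"op": "apply_moves", "data": {"motion": "75 0 0 0 0.007 0 0;75 1.13 -3.87 0 0 0 0;75 1.13 -3.87 0 0 0 0;75 1.13 -3.87 0 0 0 0;75 1.13 -3.87 0 0 0 0;75 1.13 -3.87 0 0 0 0;75 1.13 -3.87 0 0 0 0;75 0 0 1 0 0 0.1744;75 0 0 1 0 0 0.1744;75 0 0 1 0 0 0.1744;75 0 0 1 0 0 0.1744;75 0 0 1 0 0 0.1744;75 0 0 0 0 0 0.1744;75 0 0 0 0 0 0.1744;75 0 0 0 0 0 0.1744;75 0 0 0 0 0 0.1744;75 0 0 0 0 0 0"}}

```text
time: 13.5
tool_pos: [0.4156, 0.0265, 0.1215]
tool_rot: [3.141, 0.007, 0.076]
contact_force: [0.2, 0.4, -0.8]
opening: 0.069
grip_force: 0.0
```

Run:
```python
from h import *
st=status();go(st,[.4168,.027,.003],-1.497)
p=robot.read_camera("wrist")
for d in robot.trace("slug1",p)[:2]:
    v,u=np.nonzero(d["pixels"]);b=back(p,[[u.mean(),v.mean()]],.014,st)[0];print(d["score"],cylfit(p,d,b[:2],st=st).round(4))
```

```text
t 13.5 pos [0.4156 0.0265 0.1215] yang -1.495 z [-0.007 -0.001 -1.   ] q [-0.12  0.28  1.95 -0.    0.92  1.38] op 0.069 F [ 0.2  0.4 -0.8] g 0.0
shift cm [ 0.2  -0.05 11.85]  turn about tool z 0.002 (world -0.002)
0.79 [0.4158 0.0273]
0.65 [0.4381 0.3031]
```

Call:
{"op": "apply_moves", "data": {"motion": "75 0.1 -0.05 2.5 0 0.007 0;75 0 0 2.5 0 0 0;75 0 0 2.5 0 0 0;75 0 0 2.3 0 0 0;75 0 0 1.3 0 0 0;75 0 0 0.7 0 0 0;75 0 0 0 0 0 0;30 0 0 0 0 0 0;30 0 0 0 0 0 0;30 0 0 0 0 0 0;30 0 0 0 0 0 0;30 0 0 0 0 0 0", "force": 30}}

```text
time: 15.1
tool_pos: [0.4164, 0.027, 0.0036]
tool_rot: [3.141, -0.001, 0.075]
contact_force: [-1.3, 0.1, 4.5]
opening: 0.0395
grip_force: 30.0
```

Call:
{"op": "apply_moves", "data": {"motion": "30 0 0 -2 0 0 0;30 0 0 -3 0 0 0;30 0 0 -4 0 0 0;30 0 0 -4 0 0 0;30 0 0 0 0 0 0;30 0 0 0 0 0 0"}}

```text
time: 15.85
tool_pos: [0.4156, 0.0272, 0.1326]
tool_rot: [-3.141, 0.001, 0.075]
contact_force: [-0.4, -0.2, -1.1]
opening: 0.0396
grip_force: 30.0
```

Run:
```python
from h import *
st=status();z=st["tool_pos"][2]-.0036
for n in("scene","side"):
    p=robot.read_camera(n)
    for d in robot.trace("slug1",p)[:3]:
        v,u=np.nonzero(d["pixels"]);b=back(p,[[u.mean(),v.mean()]],z+.012)[0];print(n,round(d["score"],2),len(u),cylfit(p,d,b[:2],z=z).round(4))
go(st,[.5676,.2015,.13],-1.497)
```

```text
t 15.85 pos [0.4156 0.0272 0.1326] yang -1.496 z [-0.001  0.    -1.   ] q [-0.12  0.26  1.94 -0.    0.94  1.38] op 0.0396 F [-0.4 -0.2 -1.1] g 29.999673664569855
scene 0.75 194 [0.5477 0.2005]
scene 0.63 238 [0.4133 0.0307]
shift cm [ 16.46 -16.25   0.24]  turn about tool z 0.001 (world -0.001)
```

Call:
{"op": "apply_moves", "data": {"motion": "30 3.3 -3.25 0 0 0 0;30 3.3 -3.25 0 0 0 0;30 3.3 -3.25 0 0 0 0;30 3.3 -3.25 0 0 0 0;30 3.3 -3.25 0 0 0 0;30 0 0 0 0 0 0;30 0 0 0 0 0 0"}}

```text
time: 16.92
tool_pos: [0.5676, 0.2009, 0.132]
tool_rot: [3.141, 0.003, 0.075]
contact_force: [-0.8, -0.3, -1.5]
opening: 0.0395
grip_force: 30.0
```

Run:
```python
from h import *
st=status();go(st,[.5676,.2015,.068],-1.497)
p=robot.read_camera("wrist");save(p,"deck.png",s=1.25)
fe=np.load("poses.npy")[3:]-[0,.004,0]
from fit import W
for c in([0.277,-.0305,.086],[0.277,.0305,.086],[.197,-.0305,.086],[.197,.0305,.086]):print(c,(proj(p,W(fe,c),st)*1.25).round())
```

```text
t 16.93 pos [0.5676 0.2009 0.132 ] yang -1.496 z [-0.003 -0.001 -1.   ] q [ 0.21  0.57  1.43 -0.    1.15  1.71] op 0.0395 F [-0.8 -0.3 -1.5] g 29.99974876642227
shift cm [ 0.02 -0.06  6.4 ]  turn about tool z 0.001 (world -0.001)
die [ 0.5811 -0.2734  1.4535] [[1.1, -0.2], [-0.2, -0.1], [-0.5, -0.5], [-0.1, 0.8]]
feeder [ 0.5842 -0.0189  1.6448  0.0066 -0.0281] [[-0.2, -0.1], [0.1, 0.5], [0.1, -0.1], [0.2, 1.1], [0.0, -0.1], [0.1, -0.3], [-0.1, -0.2], [-0.5, 0.3], [0.1, -1.3]]
tab top world [[ 0.69864877 -0.02270802  0.067     ]] feeder -0.012300608954608322 -0.1138511685430905
[0.277, -0.0305, 0.086] [[313. 227.]]
[0.277, 0.0305, 0.086] [[320. 321.]]
[0.197, -0.0305, 0.086] [[451. 227.]]
[0.197, 0.0305, 0.086] [[447. 322.]]
```

View pics/deck.png

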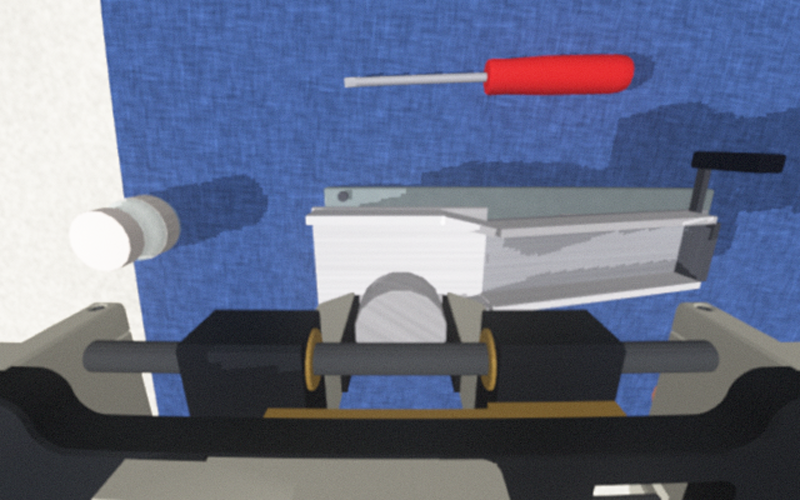

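The stop bar shows closed across the chute at (705,250), and the slug is held over the deck at (400,310). I'll lower and release it.

Call:
{"op": "apply_moves", "data": {"motion": "30 0.15 -0.05 2 0 0.003 0;30 0 0 2 0 0 0;30 0 0 1.3 0 0 0;30 0 0 0.8 0 0 0;30 0 0 0.25 0 0 0;30 0 0 0 0 0 0;60 0 0 0 0 0 0;60 0 0 0 0 0 0;60 0 0 0 0 0 0;60 0 0 -1.5 0 0 0;60 0 0 -2.5 0 0 0;60 0 0 -2.5 0 0 0;20 0 -2 0 0 0 0;0 0 -2 0 0 0 0;0 0 -1.7 0 0 0 0;0 0 0 0 0 0 0;0 0 0 0 0 0 0;0 0 0 0 0 0 0"}}

```text
time: 19.23
tool_pos: [0.5659, 0.2582, 0.1346]
tool_rot: [3.141, -0.003, 0.074]
contact_force: [-0.6, 0.1, -0.6]
opening: 0.0018
grip_force: 0.0
```

```bash
cat >> h.py <<'E'
def feed(st,off=np.array([.001,-.004,0])):
    fe=np.load("poses.npy")[3:]+off;c,s=np.cos(fe[2]),np.sin(fe[2]);d=np.array(st["tool_pos"][:2])-fe[:2]
    print("TCP in feeder mm",np.round([1000*(c*d[0]+s*d[1]),1000*(-s*d[0]+c*d[1]),1000*st["tool_pos"][2]],1))
E
python3 - <<'E'
from h import *
st=status();feed(st)
for n in("scene","side"):
    p=robot.read_camera(n)
    for d in robot.trace("slug1",p)[:3]:
        v,u=np.nonzero(d["pixels"]);b=back(p,[[u.mean(),v.mean()]],.075)[0];print(n,round(d["score"],2),len(u),cylfit(p,d,b[:2],z=.063).round(4))
E
```

```text
t 19.23 pos [0.5659 0.2582 0.1346] yang -1.497 z [ 0.003 -0.    -1.   ] q [ 0.31  0.6   1.37 -0.    1.17  1.8 ] op 0.0018 F [-0.6  0.1 -0.6] g 0.0
TCP in feeder mm [281.8  -1.5 134.6]
scene 0.66 290 [0.5674 0.2032]
scene 0.65 205 [0.4907 0.252 ]
side 0.47 164 [0.5733 0.2052]
side 0.43 140 [0.4355 0.229 ]
```

Call:
{"op": "apply_moves", "data": {"motion": "0 0 0 2.5 0 0 0;0 0 0 2.5 0 0 0;0 0 0 1.6 0 0 0;0 0 0 0 0 0 0;0 0 1 0 0 0 0;0 0 1 0 0 0 0;0 0 1 0 0 0 0;0 0 1 0 0 0 0;0 0 1 0 0 0 0;0 0 1 0 0 0 0;0 0 1 0 0 0 0;0 0 1 0 0 0 0;0 0 0 0 0 0 0"}}

```text
time: 21.05
tool_pos: [0.5719, 0.178, 0.0686]
tool_rot: [3.141, -0.002, 0.073]
contact_force: [0.9, -0.9, -0.5]
opening: 0.0003
grip_force: 0.0
```

Run:
```python
from h import *
st=status();feed(st)
p=robot.read_camera("scene");save(p,"p1.png",(270,110,470,260),3)
```

```text
t 21.05 pos [0.5719 0.178  0.0686] yang -1.497 z [ 0.002 -0.    -1.   ] q [ 0.17  0.63  1.51 -0.    1.    1.67] op 0.0003 F [ 0.9 -0.9 -0.5] g 0.0
TCP in feeder mm [201.3  -1.6  68.6]
```

View pics/p1.png

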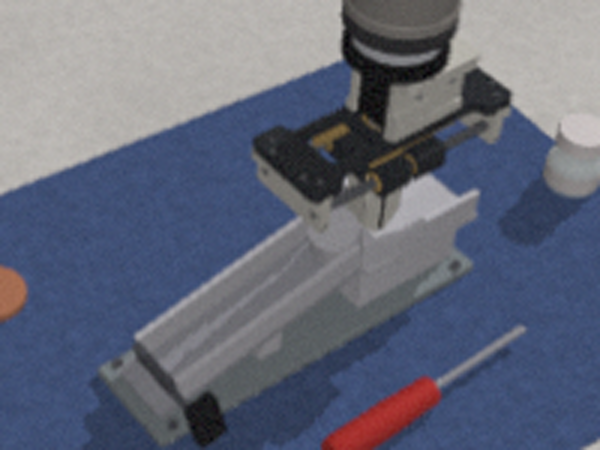

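The slug is at (330,235), ahead of the finger and at the crest. I'll keep pushing down.

Call:
{"op": "apply_moves", "data": {"motion": "0 0 0.8 0 0 0 0;0 0 0.8 0 0 0 0;0 0 0.8 0 0 0 0;0 0 0.8 0 0 0 0;0 0 1 0 0 0 0;0 0 1 0 0 0 0;0 0 1 0.24 0 0 0;0 0 1 0.24 0 0 0;0 0 1 0.24 0 0 0;0 0 1 0.24 0 0 0;0 0 1 0.24 0 0 0;0 0 0 0 0 0 0"}}

```text
time: 22.6
tool_pos: [0.5795, 0.0764, 0.0565]
tool_rot: [3.141, -0.002, 0.073]
contact_force: [0.2, 0.3, -0.6]
opening: 0.0006
grip_force: 0.0
```

Call:
{"op": "apply_moves", "data": {"motion": "0 0 1 0.24 0 0 0;0 0 1 0.24 0 0 0;0 0 0.8 0.2 0 0 0;0 0 0 0 0 0 0"}}

```text
time: 23.1
tool_pos: [0.5816, 0.0486, 0.0498]
tool_rot: [3.141, -0.003, 0.073]
contact_force: [0.9, -0.1, -0.4]
opening: 0.0002
grip_force: 0.0
```

Run:
```python
from h import *
st=status();feed(st)
p=robot.read_camera("wrist");save(p,"p2.png",s=1.25)
```

```text
t 23.1 pos [0.5816 0.0486 0.0498] yang -1.497 z [ 0.003  0.    -1.   ] q [-0.05  0.63  1.57  0.    0.93  1.45] op 0.0002 F [ 0.9 -0.1 -0.4] g 0.0
TCP in feeder mm [71.5 -1.7 49.8]
```

View pics/p2.png

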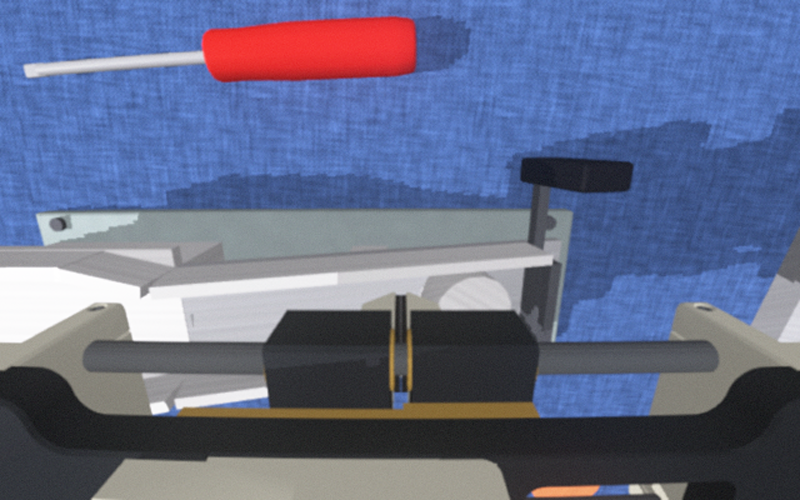

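The slug is at (475,292), a little short of the stop bar at (530,285). Now small final pushes.

Call:
{"op": "apply_moves", "data": {"motion": "0 0 0.5 0.12 0 0 0;0 0 0.5 0.12 0 0 0;0 0 0.2 0.04 0 0 0;0 0 0 0 0 0 0"}}

```text
time: 23.65
tool_pos: [0.5826, 0.0373, 0.0472]
tool_rot: [3.141, -0.003, 0.074]
contact_force: [0.4, 0.5, 0.2]
opening: 0.0006
grip_force: 0.0
```

Call:
{"op": "apply_moves", "data": {"motion": "0 0 0.2 0.04 0 0 0;0 0 0.2 0.04 0 0 0;0 0 0 0 0 0 0"}}

```text
time: 24.02
tool_pos: [0.5829, 0.0333, 0.0464]
tool_rot: [3.141, -0.003, 0.074]
contact_force: [-0.0, -0.2, 0.1]
opening: 0.0005
grip_force: 0.0
```

Call:
{"op": "apply_moves", "data": {"motion": "0 0 0.2 0.04 0 0 0;0 0 0.1 0.03 0 0 0;0 0 0 0 0 0 0"}}

```text
time: 24.4
tool_pos: [0.5831, 0.0304, 0.0457]
tool_rot: [3.141, -0.003, 0.074]
contact_force: [-1.2, -0.2, 0.9]
opening: 0.0005
grip_force: 0.1
```

Call:
{"op": "apply_moves", "data": {"motion": "0 0 0.1 0.03 0 0 0;0 0 0.1 0.03 0 0 0;0 0 0 0 0 0 0"}}

```text
time: 24.78
tool_pos: [0.5833, 0.0284, 0.0451]
tool_rot: [3.142, -0.003, 0.074]
contact_force: [-0.9, -0.0, 0.1]
opening: 0.0005
grip_force: 0.2
```

Call:
{"op": "apply_moves", "data": {"motion": "0 0 0.1 0.02 0 0 0;0 0 0.1 0.02 0 0 0;0 0 0 0 0 0 0"}}

```text
time: 25.15
tool_pos: [0.5834, 0.027, 0.0448]
tool_rot: [-3.141, -0.003, 0.074]
contact_force: [0.2, 3.4, 1.1]
opening: 0.0005
grip_force: 2.0
```

```bash
cat >> h.py <<'E'
def chpts(p,d,st=None,off=np.array([.001,-.004,0])):
    "fit slug standing on channel floor: returns channel x,y of underside centre"
    from scipy.optimize import fsolve
    fe=np.load("poses.npy")[3:]+off
    v,u=np.nonzero(d["pixels"]);c=np.array([u.mean(),v.mean()]);a=np.linspace(0,2*np.pi,60)
    A=Ro.from_euler('z',fe[2]).as_matrix()@Ro.from_euler('y',-.24).as_matrix();o=np.r_[fe[:2],.022]
    def g(xy):
        X=np.vstack([np.c_[xy[0]+.02*np.cos(a),xy[1]+.02*np.sin(a),0*a+k] for k in(0,.024)])@A.T+o
        M=cv2.moments(cv2.convexHull(proj(p,X,st).astype(np.float32)));return np.array([M["m10"]/M["m00"],M["m01"]/M["m00"]])-c
    return fsolve(g,[.05,0])
E
python3 - <<'E'
from h import *
st=status();feed(st)
for n in("scene","side"):
    p=robot.read_camera(n)
    for d in robot.trace("slug1",p)[:4]:
        print(n,round(d["score"],2),d["pixels"].sum(),chpts(p,d).round(4))
E
```

```text
t 25.15 pos [0.5834 0.027  0.0448] yang -1.496 z [ 0.003  0.001 -1.   ] q [-0.09  0.64  1.58  0.    0.92  1.41] op 0.0005 F [0.2 3.4 1.1] g 2.0355574786663055
TCP in feeder mm [49.8 -1.9 44.8]
scene 0.65 258 [0.0254 0.0026]
scene 0.55 205 [0.2723 0.0541]
```

Contact force appears at the stop, so the first slug is home. I'll retreat and go to the second slug.

Call:
{"op": "apply_moves", "data": {"motion": "0 0 -1 -0.3 0 0 0;0 0 -1 -0.5 0 0 0;0 0 0 -3 0 0 0;20 0 0 -3 0 0 0;75 0 0 -3 0 0 0;75 -1.78 -3.8 0 0 0 0;75 -1.78 -3.8 0 0 0 0;75 -1.78 -3.8 0 0 0 0;75 -1.78 -3.8 0 0 0 0;75 -1.78 -3.8 0 0 0 0;75 -1.78 -3.8 0 0 0 0;75 -1.78 -3.8 0 0 0 0;75 0 0 0 0 0 0;75 0 0 0 0 0 0"}}

```text
time: 27.1
tool_pos: [0.4377, 0.3023, 0.1425]
tool_rot: [3.141, -0.004, 0.075]
contact_force: [0.3, -0.5, 0.4]
opening: 0.0691
grip_force: 0.0
```

Run:
```python
from h import *
st=status()
for n in("scene","side","wrist"):
    p=robot.read_camera(n);s=st if n=="wrist" else None
    for d in robot.trace("slug1",p)[:4]:
        v,u=np.nonzero(d["pixels"]);b=back(p,[[u.mean(),v.mean()]],.014,s)[0];print(n,round(d["score"],2),len(u),"bench",cylfit(p,d,b[:2],st=s).round(4),"chute",chpts(p,d,s).round(4))
go(st,[.438,.303,.004],-1.497)
```

```text
t 27.1 pos [0.4377 0.3023 0.1425] yang -1.495 z [ 0.004 -0.    -1.   ] q [ 0.46  0.44  1.63 -0.    1.07  1.96] op 0.0691 F [ 0.3 -0.5  0.4] g 0.0
scene 0.76 229 bench [0.4371 0.3041] chute [0.2733 0.0536]
side 0.65 120 bench [0.4414 0.3046] chute [0.2511 0.1333]
side 0.54 143 bench [0.5975 0.0265] chute [ 0.0284 -0.0062]
wrist 0.81 1337 bench [0.4372 0.303 ] chute [0.3498 0.0949]
shift cm [-1.000e-02 -7.000e-02  1.385e+01]  turn about tool z 0.002 (world -0.002)
```

Call:
{"op": "apply_moves", "data": {"motion": "75 0 0 3 0 -0.004 0;75 0 0 3 0 0 0;75 0 0 3 0 0 0;75 0 0 2.5 0 0 0;75 0 0 1.5 0 0 0;75 0 0 0.85 0 0 0;75 0 0 0 0 0 0;30 0 0 0 0 0 0;30 0 0 0 0 0 0;30 0 0 0 0 0 0;30 0 0 0 0 0 0;30 0 0 0 0 0 0;30 0 0 -2 0 0 0;30 0 0 -3 0 0 0;30 0 0 -4 0 0 0;30 0 0 -4 0 0 0;30 0 0 0 0 0 0"}}

```text
time: 29.52
tool_pos: [0.4393, 0.3033, 0.1367]
tool_rot: [-3.139, -0.005, 0.075]
contact_force: [0.5, 0.1, -1.4]
opening: 0.0391
grip_force: 30.0
```

Run:
```python
from h import *
st=status();go(st,[.569,.197,.068],-1.497)
```

```text
t 29.52 pos [0.4393 0.3033 0.1367] yang -1.496 z [ 0.005  0.003 -1.   ] q [0.46 0.44 1.63 0.   1.06 1.96] op 0.0391 F [ 0.5  0.1 -1.4] g 29.999837279319763
shift cm [12.1  11.59  6.9 ]  turn about tool z 0.001 (world -0.001)
```

Call:
{"op": "apply_moves", "data": {"motion": "30 3.02 2.9 0 0 0 0;30 3.02 2.9 0 0 0 0;30 3.02 2.9 0 0 0 0;30 3.02 2.9 0 0 0 0;30 0 0 0 0 0 0;30 0 0 0 0 0 0"}}

```text
time: 30.28
tool_pos: [0.5657, 0.1958, 0.1323]
tool_rot: [3.142, 0.004, 0.074]
contact_force: [-0.9, 0.7, -0.9]
opening: 0.0391
grip_force: 30.0
```

Call:
{"op": "apply_moves", "data": {"motion": "30 0 0 2 0 0 0;30 0 0 2 0 0 0;30 0 0 1.6 0 0 0;30 0 0 0.8 0 0 0;30 0 0 0.4 0 0 0;30 0 0 0 0 0 0;60 0 0 0 0 0 0;60 0 0 0 0 0 0;60 0 0 0 0 0 0;60 0 0 -1.5 0 0 0;60 0 0 -2.5 0 0 0;60 0 0 -2.5 0 0 0;20 0 -2 0 0 0 0;0 0 -2 0 0 0 0;0 0 -1.7 0 0 0 0;0 0 0 0 0 0 0;0 0 0 0 0 0 0;0 0 0 0 0 0 0"}}

```text
time: 32.52
tool_pos: [0.5626, 0.252, 0.1305]
tool_rot: [3.141, 0.001, 0.074]
contact_force: [-0.6, 0.3, -0.1]
opening: 0.0017
grip_force: 0.0
```

Run:
```python
from h import *
st=status();feed(st)
for n in("scene","side"):
    p=robot.read_camera(n)
    for d in robot.trace("slug1",p)[:3]:
        v,u=np.nonzero(d["pixels"]);b=back(p,[[u.mean(),v.mean()]],.075)[0];print(n,round(d["score"],2),len(u),cylfit(p,d,b[:2],z=.063).round(4),chpts(p,d).round(4))
```

```text
t 32.52 pos [0.5626 0.252  0.1305] yang -1.497 z [-0.001 -0.    -1.   ] q [ 0.3   0.59  1.39 -0.    1.16  1.79] op 0.0017 F [-0.6  0.3 -0.1] g 0.0
TCP in feeder mm [275.8   2.2 130.5]
scene 0.59 236 [ 0.6055 -0.0173] [0.0252 0.0035]
scene 0.57 266 [0.5646 0.1976] [ 0.2217 -0.004 ]
side 0.49 149 [ 0.5789 -0.0249] [ 0.0303 -0.0051]
side 0.42 143 [0.569 0.2  ] [0.2201 0.0035]h.py:66: RuntimeWarning: The iteration is not making good progress, as measured by the 
 improvement from the last ten iterations.
  return fsolve(g,[.05,0])
```

Call:
{"op": "apply_moves", "data": {"motion": "0 0.3 0 2.5 0 0 0;0 0 0 2.5 0 0 0;0 0 0 1.25 0 0 0;0 0 0 0 0 0 0;0 0 1 0 0 0 0;0 0 1 0 0 0 0;0 0 1 0 0 0 0;0 0 1 0 0 0 0;0 0 1 0 0 0 0;0 0 1 0 0 0 0;0 0 1 0 0 0 0;0 0 0.8 0 0 0 0;0 0 0.8 0 0 0 0;0 0 0.8 0 0 0 0;0 0 0.8 0 0 0 0;0 0 1 0 0 0 0;0 0 1 0 0 0 0;0 0 0 0 0 0 0"}}

```text
time: 34.98
tool_pos: [0.5747, 0.1302, 0.0682]
tool_rot: [3.141, 0.001, 0.073]
contact_force: [-0.3, 0.0, -0.2]
opening: 0.0004
grip_force: 0.0
```

Call:
{"op": "apply_moves", "data": {"motion": "0 0 1 0.2 0 0 0;0 0 1 0.24 0 0 0;0 0 1 0.24 0 0 0;0 0 1 0.24 0 0 0;0 0 0.6 0.14 0 0 0;0 0 0 0 0 0 0"}}

```text
time: 35.72
tool_pos: [0.578, 0.0847, 0.0575]
tool_rot: [3.142, 0.001, 0.074]
contact_force: [0.3, 0.5, -0.1]
opening: 0.0002
grip_force: 0.0
```

Run:
```python
from h import *
st=status();feed(st)
```

```text
t 35.73 pos [0.578  0.0847 0.0575] yang -1.497 z [-0.001 -0.    -1.   ] q [ 0.01  0.63  1.56 -0.    0.96  1.51] op 0.0002 F [ 0.3  0.5 -0.1] g 0.0
TCP in feeder mm [107.8  -0.8  57.5]
```

Call:
{"op": "apply_moves", "data": {"motion": "0 0 0.7 0.17 0 0 0;0 0 0.7 0.17 0 0 0;0 0 0.3 0.07 0 0 0;0 0 0 0 0 0 0"}}

```text
time: 36.22
tool_pos: [0.5792, 0.068, 0.0534]
tool_rot: [3.141, 0.001, 0.074]
contact_force: [-0.2, 0.9, 0.5]
opening: 0.0003
grip_force: 0.0
```

Call:
{"op": "apply_moves", "data": {"motion": "0 0 0.1 0.02 0 0 0;0 0 0.1 0.02 0 0 0;0 0 0 0 0 0 0"}}

```text
time: 36.6
tool_pos: [0.5793, 0.0668, 0.0532]
tool_rot: [-3.141, 0.001, 0.075]
contact_force: [-0.4, 3.0, 0.8]
opening: 0.0006
grip_force: 1.4
```

Call:
{"op": "apply_moves", "data": {"motion": "0 0 0.1 0.02 0 0 0;0 0 0.1 0.02 0 0 0;0 0 0 0 0 0 0"}}

```text
time: 36.98
tool_pos: [0.5795, 0.0661, 0.0532]
tool_rot: [-3.139, 0.0, 0.075]
contact_force: [-1.1, 9.5, 3.4]
opening: 0.0005
grip_force: 4.6
```

Call:
{"op": "apply_moves", "data": {"motion": "0 0 -0.7 -0.2 0 0 0;0 0 -1 -0.4 0 0 0;0 0 -1 -1 0 0 0;0 0 0 -3 0 0 0;0 -1 0 -4 0 0 0;0 -4 0 -4 0 0 0;0 -4 0 -4 0 0 0;0 0 0 -3 0 0 0;50 0 0 0 0 0 0;70 0 0 0 0 0 0"}}

```text
time: 38.22
tool_pos: [0.4877, 0.0847, 0.2484]
tool_rot: [3.141, 0.002, 0.075]
contact_force: [0.1, 0.5, -0.9]
opening: 0.0154
grip_force: 0.0
```

Run:
```python
from h import *
st=status();survey()
p=robot.read_camera("wrist");im=p["img"][:,:,::-1]
save(p,"q1.png",s=1.25)
go(st,[.4275,-.1943,.12])
```

```text
t 38.23 pos [0.4877 0.0847 0.2484] yang -1.496 z [-0.002 -0.    -1.   ] q [ 0.02  0.27  1.56 -0.    1.31  1.51] op 0.0154 F [ 0.1  0.5 -0.9] g 0.0
scene cu [ 427. -194.] [48.2 49.5] 28.0
scene cu [432.7 -85.7] [50.3 55.5] 63.1
scene slug 0.7 [0.5497 0.0551 0.014 ] 343.0 215.0 261
scene slug 0.49 [0.5603 0.0094 0.014 ] 328.0 225.0 229
scene slug 0.16 [ 0.5841 -0.2761  0.014 ] 216.0 287.0 3743
scene tab [ 0.654 -0.027  0.045]
side cu [ 427.1 -194.6] [49.6 50.2] 27.7
side cu [434.4 -86.8] [51.9 55.6] 4.8
side slug 0.7 [0.5953 0.0266 0.014 ] 355.0 205.0 151
side tab [ 0.634 -0.025  0.039]
shift cm [-8.06 27.37 12.86]
```

View pics/q1.png

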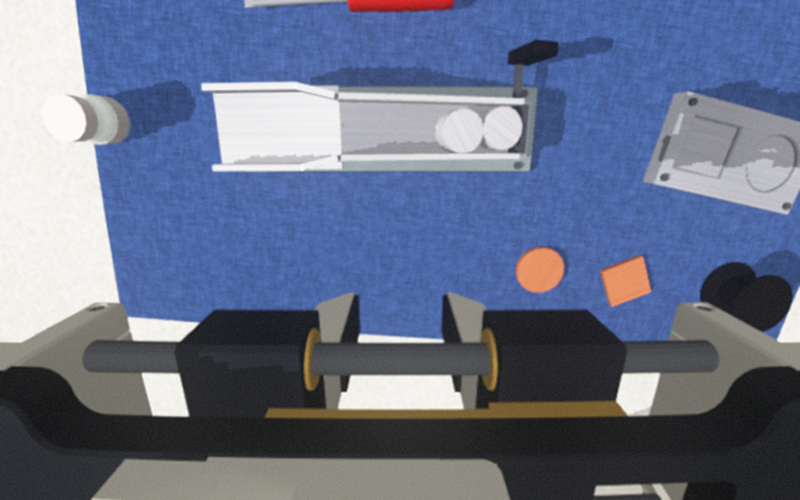

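Both slugs stand queued at (462,130) and (502,127) against the stop, and no other slugs show. Next is the square copper blank.

Call:
{"op": "apply_moves", "data": {"motion": "70 -1.16 3.91 1.8 0 0 0;70 -1.16 3.91 1.8 0 0 0;70 -1.16 3.91 1.8 0 0 0;70 -1.16 3.91 1.8 0 0 0;70 -1.16 3.91 1.8 0 0 0;70 -1.16 3.91 1.8 0 0 0;70 -1.16 3.91 1.8 0 0 0;70 0 0 0 0 0 -0.135;70 0 0 0 0 0 -0.135;70 0 0 0 0 0 -0.135;70 0 0 0 0 0 0;70 0 0 0 0 0 0"}}

```text
time: 40.08
tool_pos: [0.4273, -0.1945, 0.1228]
tool_rot: [-3.141, 0.001, 0.477]
contact_force: [0.2, 0.3, 0.0]
opening: 0.0642
grip_force: 0.0
```

Run:
```python
from h import *
st=status();survey();go(st,[.4272,-.1943,.0045],np.radians(27.6-90))
```

```text
t 40.08 pos [ 0.4273 -0.1945  0.1228] yang -1.094 z [-0.001 -0.    -1.   ] q [-0.59  0.36  1.82 -0.    0.96  0.5 ] op 0.0642 F [0.2 0.3 0. ] g 0.0
scene cu [ 427.  -193.9] [48.2 49.1] 28.0
scene cu [434.  -86.2] [51.  51.7] 59.3
scene slug 0.73 [0.5501 0.054  0.014 ] 342.0 215.0 269
scene slug 0.54 [0.561  0.0112 0.014 ] 329.0 225.0 222
scene slug 0.52 [0.5624 0.0704 0.014 ] 351.0 216.0 1942
scene tab [ 0.653 -0.023  0.043]
side cu [ 427.7 -194.3] [50.  50.3] 26.9
side slug 0.74 [0.5924 0.0733 0.014 ] 350.0 194.0 150
side slug 0.59 [0.5952 0.0258 0.014 ] 355.0 205.0 155
side tab [ 0.634 -0.024  0.04 ]
shift cm [ 1.000e-02 -1.000e-02  1.183e+01]  turn about tool z -0.005 (world 0.005)
```

Call:
{"op": "apply_moves", "data": {"motion": "70 0 0 3 0 0 0;70 0 0 3 0 0 0;70 0 0 2.5 0 0 0;70 0 0 2 0 0 0;70 0 0 1.33 0 0 0;70 0 0 0 0 0 0;70 0 0 0 0 0 0;40 0 0 0 0 0 0;40 0 0 0 0 0 0;40 0 0 0 0 0 0;40 0 0 0 0 0 0;40 0 0 0 0 0 0", "force": 30}}

```text
time: 41.88
tool_pos: [0.4274, -0.1946, 0.0051]
tool_rot: [3.141, 0.001, 0.479]
contact_force: [-0.2, 0.4, 5.3]
opening: 0.0492
grip_force: 30.0
```

Run:
```python
from h import *
st=status();survey()
```

```text
t 41.88 pos [ 0.4274 -0.1946  0.0051] yang -1.091 z [-0.    -0.001 -1.   ] q [-0.59  0.56  1.93 -0.    0.66  0.5 ] op 0.0492 F [-0.2  0.4  5.3] g 30.001213252544403
scene cu [ 428.4 -193.3] [44.1 49.8] 26.7
scene cu [432.8 -85.7] [50.3 55.3] 63.1
scene slug 0.8 [0.5486 0.0544 0.014 ] 342.0 215.0 267
scene slug 0.74 [0.5608 0.0105 0.014 ] 329.0 225.0 255
scene slug 0.26 [ 0.6082 -0.0113  0.014 ] 331.0 243.0 253
scene tab [ 0.651 -0.023  0.043]
side slug 0.5 [ 0.4268 -0.325   0.014 ] 323.0 333.0 1067
side slug 0.47 [0.5924 0.0723 0.014 ] 350.0 194.0 145
side slug 0.45 [0.5958 0.0251 0.014 ] 356.0 205.0 163
side tab [ 0.636 -0.023  0.04 ]
```

Call:
{"op": "apply_moves", "data": {"motion": "40 0 0 -2 0 0 0;40 0 0 -3 0 0 0;40 0 0 -3 0 0 0;40 3.02 2.78 0 0 0 0;40 3.02 2.78 0 0 0 0;40 3.02 2.78 0 0 0 0;40 3.02 2.78 0 0 0 0;40 0 0 0 0 0 0.149;40 0 0 0 0 0 0.149;40 0 0 0 0 0 0.149;40 0 0 0 0 0 0.149;40 0 0 0 0 0 0;40 0 0 0 0 0 0"}}

```text
time: 43.8
tool_pos: [0.5855, -0.2373, 0.0841]
tool_rot: [3.142, 0.002, -0.114]
contact_force: [-0.2, -0.3, -2.6]
opening: 0.0487
grip_force: 30.0
```

```bash
cat > dieov.py <<'E'
from h import *
import sys
q=np.load("poses.npy")[:3]-[0,.004,0]
def Wd(X):
    c,s=np.cos(q[2]),np.sin(q[2]);X=np.float64(X).reshape(-1,3);return np.c_[q[0]+c*X[:,0]-s*X[:,1],q[1]+s*X[:,0]+c*X[:,1],X[:,2]]
def refine(p,st=None,names=None):
    "shift in px, then mm, of die top outline+cavity edges maximizing image gradient"
    g=cv2.GaussianBlur(cv2.cvtColor(p["img"],cv2.COLOR_RGB2GRAY),(0,0),1.0).astype(float)
    gm=np.hypot(cv2.Sobel(g,6,1,0),cv2.Sobel(g,6,0,1)).astype(np.float32)
    def seg(a,b):return np.linspace(a,b,80)
    c=[[85,47.5,20],[-85,47.5,20],[-85,-47.5,20],[85,-47.5,20]];L=[seg(np.float64(c[i]),np.float64(c[(i+1)%4])) for i in range(4)]
    s=[[67,27,20],[13,27,20],[13,-27,20],[67,-27,20]];L+=[seg(np.float64(s[i]),np.float64(s[(i+1)%4])) for i in range(4)]
    a=np.linspace(0,6.28,120);L.append(np.c_[-40+30*np.cos(a),30*np.sin(a),0*a+20]);X=Wd(np.vstack(L)/1000)
    best=[]
    for dx in np.arange(-5,5.1,.5):
        for dy in np.arange(-5,5.1,.5):
            u=proj(p,X+np.array([dx,dy,0])/1000,st).astype(np.float32)
            best.append((cv2.remap(gm,u[:,:1],u[:,1:],1).mean(),dx,dy))
    best.sort(reverse=True);return best[:3]
E
python3 - <<'E'
from dieov import *
st=status();go(st,[.5858,-.2377,.026],-1.688)
for n in("scene","side","wrist"):
    p=robot.read_camera(n);print(n,np.round(refine(p,st if n=="wrist" else None),2).tolist())
survey(st["tool_pos"][2]+.003)
E
```

```text
t 43.8 pos [ 0.5855 -0.2373  0.0841] yang -1.684 z [-0.002  0.    -1.   ] q [-0.51  0.67  1.39 -0.    1.09  1.18] op 0.0487 F [-0.2 -0.3 -2.6] g 29.999647736549377
shift cm [0.04 0.04 5.81]  turn about tool z 0.004 (world -0.004)
scene [[57.87, -1.5, 4.0], [57.81, -1.0, 4.0], [57.79, -2.0, 4.0]]
side [[78.16, 0.5, -3.5], [78.15, 0.5, -4.0], [77.85, 1.0, -3.5]]
wrist [[78.64, 0.5, 5.0], [78.39, 1.0, 5.0], [77.46, 1.0, 4.5]]
scene cu [ 586.  -236.4] [48.8 51.4] 82.6
scene cu [504.3 -97.1] [18.9 45. ] 83.4
scene slug 0.8 [0.5607 0.0105 0.014 ] 329.0 225.0 253
scene slug 0.73 [0.6964 0.117  0.014 ] 402.0 247.0 644
scene slug 0.56 [ 0.5876 -0.2808  0.014 ] 214.0 289.0 3320
scene slug 0.48 [0.5503 0.0539 0.014 ] 342.0 215.0 298
scene tab [ 0.655 -0.026  0.043]
side cu [ 428.1 -142.6] [49.1 47.6] 40.2
side slug 0.51 [0.5949 0.0251 0.014 ] 355.0 206.0 166
side slug 0.49 [0.5917 0.0731 0.014 ] 350.0 194.0 142
side tab [ 0.581 -0.023  0.039]
```

Scene puts the held blank within 1 mm of the TCP. Lowering with force checks.

Call:
{"op": "apply_moves", "data": {"motion": "40 0.04 0.04 2 0 0 0;40 0 0 2 0 0 0;40 0 0 1.2 0 0 0;40 0 0 0.5 0 0 0;40 0 0 0 0 0 0;40 0 0 0 0 0 0"}}

```text
time: 45.0
tool_pos: [0.5865, -0.2381, 0.0282]
tool_rot: [3.141, -0.0, -0.116]
contact_force: [0.8, 0.9, -1.5]
opening: 0.0489
grip_force: 30.0
```

Call:
{"op": "apply_moves", "data": {"motion": "40 0 0 0.15 0 0 0;40 0 0 0.15 0 0 0;40 0 0 0 0 0 0"}}

```text
time: 45.38
tool_pos: [0.5862, -0.238, 0.025]
tool_rot: [3.141, 0.0, -0.116]
contact_force: [-0.3, -0.2, 2.8]
opening: 0.0489
grip_force: 30.0
```

Call:
{"op": "apply_moves", "data": {"motion": "40 0 0 0.15 0 0 0;40 0 0 0 0 0 0"}}

```text
time: 45.62
tool_pos: [0.5863, -0.238, 0.0248]
tool_rot: [3.141, -0.0, -0.116]
contact_force: [-3.8, 2.5, 11.4]
opening: 0.0489
grip_force: 30.0
```

Run:
```python
from h import *
st=status();print(np.round(st["torque"],3))
p=robot.read_camera("scene");b=(165,240,275,330);s=6
im=cv2.resize(p["img"][b[1]:b[3],b[0]:b[2],::-1],None,fx=s,fy=s,interpolation=cv2.INTER_CUBIC)
q=np.load("poses.npy")[:3]-[0,.004,0]
def Wd(X):
    c,s_=np.cos(q[2]),np.sin(q[2]);X=np.float64(X).reshape(-1,3)/1000;return np.c_[q[0]+c*X[:,0]-s_*X[:,1],q[1]+s_*X[:,0]+c*X[:,1],X[:,2]]
a=np.linspace(0,2*np.pi,60)
for X in([[85,47.5,20],[-85,47.5,20],[-85,-47.5,20],[85,-47.5,20]],[[67,27,20],[13,27,20],[13,-27,20],[67,-27,20]],np.c_[-40+30*np.cos(a),30*np.sin(a),0*a+20]):
    cv2.polylines(im,[np.int32((proj(p,Wd(X))-b[:2]+.5)*s*8)],True,(0,255,0),1,cv2.LINE_AA,3)
cv2.imwrite("pics/d1.png",im)
```

```text
t 45.62 pos [ 0.5863 -0.238   0.0248] yang -1.687 z [ 0.    -0.001 -1.   ] q [-0.51  0.74  1.43 -0.    0.97  1.18] op 0.0489 F [-3.8  2.5 11.4] g 30.032489597797394
[ 0.174  0.747 -0.103]
```

View pics/d1.png

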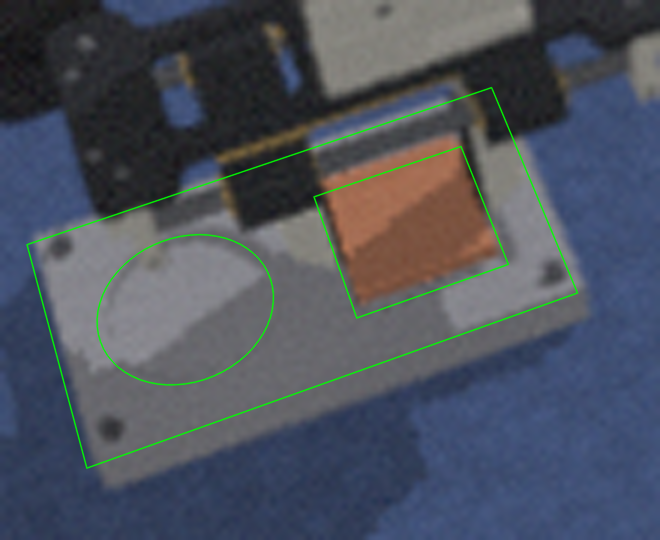

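The picture shows the overlay sitting a few pixels left of the die, so the die is about 3 mm further +y. The contact moment agrees, with the −y edge of the blank resting on the rim. I'll shift 3 mm.

Call:
{"op": "apply_moves", "data": {"motion": "40 0 0 -0.35 0 0 0;40 0 -0.3 0 0 0 0;40 0 0 0 0 0 0;40 0 0 0.15 0 0 0;40 0 0 0.15 0 0 0;40 0 0 0.1 0 0 0;40 0 0 0 0 0 0"}}

```text
time: 46.55
tool_pos: [0.5862, -0.2349, 0.0223]
tool_rot: [3.141, 0.001, -0.116]
contact_force: [-0.3, -0.5, -1.4]
opening: 0.0489
grip_force: 30.0
```

Run:
```python
from h import *
st=status();print(np.round(st["torque"],3))
```

```text
t 46.55 pos [ 0.5862 -0.2349  0.0223] yang -1.687 z [-0.001 -0.    -1.   ] q [-0.5   0.74  1.44 -0.    0.96  1.19] op 0.0489 F [-0.3 -0.5 -1.4] g 29.999653100967407
[ 0.009  0.035 -0.028]
```

In the cavity. I'll lower the last bit and release.

Call:
{"op": "apply_moves", "data": {"motion": "40 0 0 0.12 0 0 0;40 0 0 0 0 0 0;60 0 0 0 0 0 0;60 0 0 0 0 0 0;60 0 0 0 0 0 0;60 0 0 -1 0 0 0;60 0 0 -2 0 0 0;60 0 0 -3 0 0 0;60 0 0 -4 0 0 0;75 0 0 0 0 0 0;75 0 0 0 0 0 0"}}

```text
time: 47.92
tool_pos: [0.5862, -0.2348, 0.1214]
tool_rot: [3.141, 0.001, -0.117]
contact_force: [0.8, -0.4, -0.8]
opening: 0.0679
grip_force: 0.0
```

Run:
```python
from h import *
st=status();print("at die z=.023");survey(.023);print("bench");survey(.008);go(st,[.4335,-.0863,.12],0.04)
```

```text
t 47.92 pos [ 0.5862 -0.2348  0.1214] yang -1.687 z [-0.001 -0.    -1.   ] q [-0.5   0.63  1.35 -0.    1.16  1.19] op 0.0679 F [ 0.8 -0.4 -0.8] g 0.0
at die z=.023
scene cu [ 586.3 -234.9] [47.9 52.1] 83.2
scene slug 0.71 [0.5509 0.0544 0.014 ] 343.0 215.0 277
scene slug 0.59 [0.5612 0.0107 0.014 ] 329.0 225.0 248
scene tab [ 0.652 -0.021  0.042]
side cu [ 586.5 -236.4] [51.  49.6] 83.3
side cu [433.  -97.3] [53.4 51.8] 40.2
side slug 0.66 [0.5916 0.0733 0.014 ] 350.0 194.0 130
side slug 0.6 [0.5972 0.0287 0.014 ] 356.0 205.0 179
side tab [ 0.584 -0.023  0.037]
bench
scene cu [ 575.7 -232.5] [48.9 53.2] 83.9
scene slug 0.79 [0.5496 0.0548 0.014 ] 342.0 215.0 263
scene slug 0.67 [0.5674 0.1239 0.014 ] 371.0 208.0 5039
scene slug 0.66 [0.5612 0.0108 0.014 ] 329.0 225.0 236
scene tab [ 0.654 -0.019  0.042]
side cu [ 590.5 -228.4] [51.  51.3] 82.1
side cu [434.3 -86.4] [53.6 52.7] 38.6
side slug 0.59 [0.5904 0.0727 0.014 ] 350.0 194.0 136
side slug 0.58 [0.5964 0.0272 0.014 ] 356.0 205.0 129
side slug 0.47 [ 0.5865 -0.234   0.014 ] 380.0 283.0 306
side tab [ 0.586 -0.026  0.035]
shift cm [-16.89 -12.97   0.15]  turn about tool z 1.414 (world -1.414)
```

Square blank seated at about (0.586,−0.235). Now the round blank, gripped across the die's width.

Call:
{"op": "apply_moves", "data": {"motion": "80 -3.37 -2.59 0 0 0 0;80 -3.37 -2.59 0 0 0 0;80 -3.37 -2.59 0 0 0 0;80 -3.37 -2.59 0 0 0 0;80 -3.37 -2.59 0 0 0 0;80 0 0 0 0 0 -0.1745;80 0 0 0 0 0 -0.1745;80 0 0 0 0 0 -0.1745;80 0 0 0 0 0 -0.1745;80 0 0 0 0 0 -0.1745;80 0 0 0 0 0 -0.1745;80 0 0 0 0 0 -0.1745;80 0 0 0 0 0 -0.1745;80 0 0 0 0 0 -0.1745;80 0 0 0 0 0 0;80 0 0 0 0 0 0"}}

```text
time: 50.52
tool_pos: [0.4342, -0.0867, 0.1215]
tool_rot: [-3.141, 0.0, 1.451]
contact_force: [-0.0, -0.3, -0.8]
opening: 0.0732
grip_force: 0.0
```

Run:
```python
from h import *
st=status();survey(.008);go(st,[.4339,-.0864,.0045],-.117)
```

```text
t 50.52 pos [ 0.4342 -0.0867  0.1215] yang -0.12 z [-0.001 -0.    -1.   ] q [-0.37  0.32  1.89 -0.    0.93 -0.25] op 0.0732 F [-0.  -0.3 -0.8] g 0.0
scene cu [ 576.2 -232.3] [49.4 51.6] 82.7
scene cu [432.8 -85.7] [50.3 55.2] 63.1
scene slug 0.77 [0.5508 0.054  0.014 ] 342.0 215.0 263
scene slug 0.5 [0.5626 0.0098 0.014 ] 329.0 226.0 273
scene tab [ 0.656 -0.023  0.042]
side cu [ 590.7 -227.9] [52.6 50.7] 82.8
side cu [434.2 -86.7] [54.4 52.7] 40.2
side slug 0.54 [0.5956 0.0724 0.014 ] 351.0 194.0 125
side slug 0.5 [0.596  0.0253 0.014 ] 356.0 205.0 165
side tab [ 0.635 -0.024  0.04 ]
shift cm [ 0.03 -0.02 11.7 ]  turn about tool z -0.003 (world 0.003)
```

Call:
{"op": "apply_moves", "data": {"motion": "80 0 0 3 0 0 0;80 0 0 3 0 0 0;80 0 0 2.5 0 0 0;80 0 0 2 0 0 0;80 0 0 1.2 0 0 0;80 0 0 0 0 0 0;80 0 0 0 0 0 0;45 0 0 0 0 0 0;45 0 0 0 0 0 0;45 0 0 0 0 0 0;45 0 0 0 0 0 0;45 0 0 0 0 0 0", "force": 30}}

```text
time: 52.32
tool_pos: [0.4343, -0.0868, 0.0047]
tool_rot: [-3.141, 0.0, 1.454]
contact_force: [0.3, 0.2, 6.4]
opening: 0.0541
grip_force: 30.0
```

Run:
```python
from h import *
st=status();survey(.008);go(st,[.5770,-.3141,.09],-.117)
```

```text
t 52.33 pos [ 0.4343 -0.0868  0.0047] yang -0.117 z [-0. -0. -1.] q [-0.37  0.53  2.   -0.    0.61 -0.25] op 0.0541 F [0.3 0.2 6.4] g 30.00112384557724
scene cu [ 575.6 -232.3] [49.9 53.4] 83.9
scene slug 0.55 [0.5493 0.0556 0.014 ] 343.0 215.0 236
scene slug 0.49 [0.5614 0.0107 0.014 ] 329.0 225.0 253
scene slug 0.24 [ 0.606  -0.0113  0.014 ] 331.0 243.0 322
scene tab [ 0.65  -0.024  0.047]
side cu [ 590.5 -228.1] [52.6 50.4] 83.5
side cu [433.9 -88. ] [51.7 53.8] 77.5
side slug 0.71 [0.5926 0.0732 0.014 ] 350.0 194.0 131
side slug 0.47 [0.5959 0.0253 0.014 ] 356.0 205.0 153
side tab [ 0.636 -0.024  0.039]
shift cm [-20.92  16.82  -8.52]  turn about tool z 0.000 (world -0.000)
```

Call:
{"op": "apply_moves", "data": {"motion": "45 0 0 -2 0 0 0;45 0 0 -3 0 0 0;45 0 0 -3.5 0 0 0;45 -3.49 2.8 0 0 0 0;45 -3.49 2.8 0 0 0 0;45 -3.49 2.8 0 0 0 0;45 -3.49 2.8 0 0 0 0;45 -3.49 2.8 0 0 0 0;45 -3.49 2.8 0 0 0 0;45 0 0 0 0 0 0;45 0 0 0 0 0 0"}}

```text
time: 54.0
tool_pos: [0.5757, -0.3134, 0.0882]
tool_rot: [-3.138, -0.001, 1.454]
contact_force: [0.1, 1.0, -2.0]
opening: 0.0543
grip_force: 30.0
```

Run:
```python
from h import *
st=status();survey(st["tool_pos"][2]+.0033);go(st,[.5768,-.3143,.028],-.117)
```

```text
t 54.0 pos [ 0.5757 -0.3134  0.0882] yang -0.117 z [-0.003  0.002 -1.   ] q [-0.62  0.7   1.3  -0.    1.14 -0.5 ] op 0.0543 F [ 0.1  1.  -2. ] g 29.999674558639526
scene cu [ 634.6 -245.5] [44.1 47. ] 82.7
scene slug 0.73 [0.5614 0.0104 0.014 ] 329.0 226.0 199
scene slug 0.62 [0.5507 0.0547 0.014 ] 343.0 215.0 248
scene tab [ 0.655 -0.021  0.044]
side cu [ 576.4 -320.4] [37.  51.3] 77.6
side slug 0.43 [0.5947 0.0233 0.014 ] 355.0 206.0 154
side slug 0.4 [0.5848 0.0612 0.014 ] 349.0 197.0 66
side tab [ 0.591 -0.025  0.035]
shift cm [-0.09  0.14  6.02]  turn about tool z 0.000 (world -0.000)
```

Call:
{"op": "apply_moves", "data": {"motion": "45 -0.09 0.1 2 0 0 0;45 0 0 2 0 0 0;45 0 0 1.3 0 0 0;45 0 0 0.7 0 0 0;45 0 0 0 0 0 0;45 0 0 0.15 0 0 0;45 0 0 0.15 0 0 0;45 0 0 0.15 0 0 0;45 0 0 0 0 0 0"}}

```text
time: 55.42
tool_pos: [0.5773, -0.3152, 0.0247]
tool_rot: [-3.141, 0.0, 1.454]
contact_force: [-0.8, 0.0, -1.2]
opening: 0.0538
grip_force: 30.0
```

Run:
```python
from h import *
st=status();print(np.round(st["torque"],3))
```

```text
t 55.42 pos [ 0.5773 -0.3152  0.0247] yang -0.117 z [-0.001 -0.    -1.   ] q [-0.62  0.78  1.35 -0.    1.01 -0.5 ] op 0.0538 F [-0.8  0.  -1.2] g 29.999565482139587
[-0.045 -0.08  -0.036]
```

Call:
{"op": "apply_moves", "data": {"motion": "45 0.08 -0.05 0 0 0 0;45 0 0 0.15 0 0 0;45 0 0 0.1 0 0 0;45 0 0 0 0 0 0"}}

```text
time: 55.92
tool_pos: [0.577, -0.3144, 0.0222]
tool_rot: [-3.141, 0.0, 1.454]
contact_force: [0.7, -0.7, -1.8]
opening: 0.0539
grip_force: 30.0
```

Entered without contact. I'll lower, release and retreat.

Call:
{"op": "apply_moves", "data": {"motion": "45 0 0 0.12 0 0 0;45 0 0 0 0 0 0;65 0 0 0 0 0 0;70 0 0 0 0 0 0;70 0 0 0 0 0 0;70 0 0 -1 0 0 0;70 0 0 -2 0 0 0;70 0 0 -3 0 0 0;70 0 0 -4 0 0 0;70 0 -4 -4 0 0 0;70 0 -4 -4 0 0 0;70 0 -4 -4 0 0 0;70 0 -3 -2 0 0 0;70 0 0 0 0 0 0;70 0 0 0 0 0 0"}}

```text
time: 57.8
tool_pos: [0.4285, -0.2969, 0.2613]
tool_rot: [-3.141, 0.0, 1.454]
contact_force: [0.7, 0.2, -0.2]
opening: 0.0644
grip_force: 0.0
```

Run:
```python
from h import *
st=status();survey(.023)
p=robot.read_camera("wrist")
a=robot.read_camera("scene")["img"][:,:,::-1][170:330,165:445];b=robot.read_camera("side")["img"][:,:,::-1][170:340,330:430]
A=cv2.resize(a,None,fx=1.9,fy=1.9,interpolation=2);B=cv2.resize(b,None,fx=2.6,fy=2.6,interpolation=2)
c=np.zeros((max(A.shape[0],B.shape[0]),A.shape[1]+B.shape[1],3),np.uint8);c[:A.shape[0],:A.shape[1]]=A;c[:B.shape[0],A.shape[1]:]=B
cv2.imwrite("pics/final.png",c);print(c.shape)
```

```text
t 57.8 pos [ 0.4285 -0.2969  0.2613] yang -0.117 z [-0. -0. -1.] q [-0.75  0.31  1.47 -0.    1.36 -0.64] op 0.0644 F [ 0.7  0.2 -0.2] g 0.0
scene cu [ 576.5 -312.5] [52.7 54.5] 24.3
scene cu [ 586.5 -234.8] [48.1 51.5] 83.9
scene slug 0.77 [0.5488 0.0546 0.014 ] 342.0 215.0 290
scene slug 0.53 [0.5616 0.0102 0.014 ] 329.0 226.0 237
scene tab [ 0.652 -0.024  0.044]
side cu [ 576.4 -313.3] [55.9 52.3] 70.5
side cu [ 586.5 -236.2] [51.8 49.3] 83.9
side slug 0.6 [0.5928 0.039  0.014 ] 353.0 202.0 24
side slug 0.55 [0.5917 0.0737 0.014 ] 350.0 194.0 106
(442, 792, 3)
```

View pics/final.png

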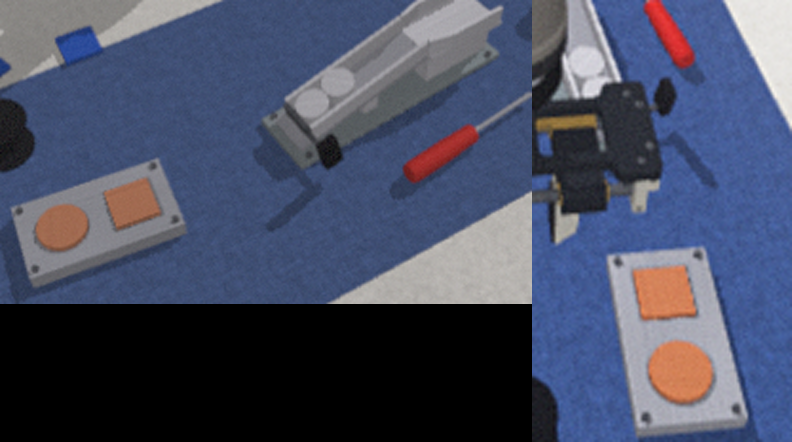

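Final picture: both blanks lie flat in their cavities at (62,228) and (132,203). Scene and side agree on their seated height to about 1 mm. The slugs are queued at (313,103) and (338,82) against the closed stop. Handing in.

```bash
python3 -c "
from cell import robot
print(robot.hand_in())"
```

```text
the job is handed in; nothing more can be done
None
```

The job is handed in, no verdict returned: by my last camera check the stop is closed, both slugs on the bench are queued against it, and the round and square copper blanks lie seated in their cavities.

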